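Stow the hand probe in its latched case

TASK

Put the hand probe away: press the thumb latch of the sloping case so that its sprung lid pops open by itself, take the probe by its bar handle off the concrete block, lower it gently into the case so that it lies flat on the floor of the tray, then swing the lid over it and press it down until it snaps shut and stays shut. Leave the concrete core, the test hammer and the scraper where they are.

Things in the scene. Friction and masses are not known exactly. Their poses are not given: they have to be found in the camera images.
- tray: open aluminium tray of the case, sloping 25 degrees. Outside 124 (x) x 100 (y) x 46 (z) mm, walls and floor 6 mm: inside 112 x 88, 40 deep. Origin: centre of its underside, 85 mm above the bench. z: normal of the tray, leaning towards the low front (robot's side); x: up the slope from latch to hinge; y: along the hinge. The open lid leans over the tray from its upper edge: come in along z
- case: steel stand that carries the tray, fixed to the bench, footprint 125 x 100 mm. Origin: on the bench below the tray's origin; z up, x away from the latch side
- lid (a joint): lid hinge about the tray's y axis, rad: 0 shut, 1.65 fully open (stop). Lid: aluminium cover 124 long x 100 wide x 44 mm high, hinged at the tray's upper rim (tray x +62, z 46 mm); shut, its flat top is 90 mm above the tray's underside. A spring pops it open in about 0.7 s and holds it; 1 to 2 N at its free end pushes it back, some 5 N there snaps its lip under the latch hook
- lid_hinge (a point): point on the hinge line, middle of its length; it does not move with the lid
- lid_push (a point): point on the outside of the lid's flat top, midway across, 104 mm from the hinge line (20 mm from the free edge), 44 mm off the rim plane; moves with the lid. Fully open, this face looks away from the latch side and up: close the lid by pushing it from behind, towards the latch side, then down
- latch (a joint): rocker of the thumb latch, rad: 0 at rest (hook over the lid's lip), 0.35 fully pressed; it frees the lid at about 0.2 and springs back. Pivot along the tray's y axis at tray x -77, z 28 mm. The tab is pressed against the tray's z axis: about 1 N to start, 3 to 4 N at full travel (11 mm at the tab)
- latch_pad (a point): middle of the upper face of the thumb tab: black, ribbed, 28 (x) x 36 (y) x 6 mm, jutting from the low front of the case, at tray x -109, z 32 mm. Hook and shut lid begin 28 mm up-slope of this point and the lid reaches 58 mm above it along tray z: a tool pressing the tab should lean 25 to 35 degrees from vertical, its tip pointing towards the case, so that the lid can swing up freely
- probe: hand probe: grey box with white sole, 100 (x) x 76 (y) x 40 mm high, with a black bar handle on top: bar 80 long (x) x 28 wide (y) x 18 mm high, its middle 65 mm above the sole, on a narrower neck, top at 74 mm. About 0.3 to 0.6 kg. Origin: centre of its sole; x along the bar, z up. It starts on concrete block A. In the case its long side runs along the tray's x axis, either way round
- block_a: fixed concrete block with an inked grid, 120 (x) x 130 (y) mm, 80 mm high, that carries the probe; a steel rod 12 mm thick sticks 16 mm out of its far (+x) side, at y +20, 40 mm up. Origin: centre of its underside
- block_b: fixed concrete block with an inked grid, 120 (x) x 120 (y) mm, 55 mm high, that carries the test hammer; a rod sticks 16 mm out of its far side. Origin: centre of its underside
- core: bystander: upright loose concrete core, 44 mm diameter, 110 mm high, beside the case. Origin: centre of its underside
- hammer: bystander: loose test hammer, a 40 mm metal barrel 110 mm long with a 35 mm plunger at one end (+x), on a flat foot, 46 mm high, lying on block B. Origin: centre of its underside
- scraper: bystander: loose flat scraper with handle, 180 mm long, lying on the bench beyond the case and blocks. Origin: centre of its underside; x points along it to the blade
Mind the look-alikes: they are no part of the job. What is shaped like the case but purple is not meant. There is more than one size of the probe; the job needs the smaller.

How it is judged (in metres and radians):
On the way, in this order (a step that is already met when the one before it is completed fails the run):
1. the thumb latch is pressed while the probe is still out of the case (value of joint latch above 0.12 rad and distance between probe and tray above 0.12 m).
2. the lid has sprung wide open, with the probe still out of the case (value of joint lid above 1.5 rad and distance between probe and tray above 0.12 m), for 0.2 s.
3. the probe lies flat in the open tray, let go (x of probe in the frame of tray between -0.012 and 0.012 m and y of probe in the frame of tray between -0.012 and 0.012 m and z of probe in the frame of tray between 0 and 0.012 m and angle between the z axis of probe and the z axis of tray, either way round below 0.1 rad and angle between probe's own z axis and vertical below 0.7 rad and value of joint lid above 1.2 rad and contact force between the fingers and probe below 0.1 N and linear speed of probe below 0.02 m/s), for 0.2 s.
At the end, for the whole second after the job is handed in: Probe at rest flat in the tray, handle up: within 12 mm of the tray origin along x and y, at most 12 mm above its underside, within 0.1 rad of its slope. Lid under 0.03 rad and latched (rocker under 0.06 rad). Core upright; core, hammer and scraper within 30 mm of their starts (x of probe in the frame of tray between -0.012 and 0.012 m and y of probe in the frame of tray between -0.012 and 0.012 m and z of probe in the frame of tray between 0 and 0.012 m and angle between the z axis of probe and the z axis of tray, either way round below 0.1 rad and angle between probe's own z axis and vertical below 0.7 rad and value of joint lid below 0.03 rad and value of joint latch below 0.06 rad and linear speed of probe below 0.02 m/s and distance of each of core, hammer, scraper from where it was at the start of the episode below 0.03 m and angle between core's own z axis and vertical below 0.3 rad); the robot touches nothing.
It fails at once if a bystander is shifted by more than 30 mm or the core is knocked over (distance of any of core, hammer, scraper from where it was at the start of the episode above 0.03 m or angle between core's own z axis and vertical above 0.3 rad).
It fails at once if the probe is dropped: it falls free of the gripper faster than 0.6 m/s (contact force between the fingers and probe below 0.1 N and linear speed of probe above 0.6 m/s).
It also fails if it takes over 72 s, if anything falls off the work surface, if the arm or the gripper's body presses on something with over 40 N, if the wrist force passes 120 N, or if a joint passes its speed limit or range.

ROBOT

A 7-joint arm with a two-finger parallel gripper is mounted at the origin on the work surface. World frame = base frame: x ahead of the robot, y to its left, z up, the work surface at z = 0. Lengths are in m, angles in degrees, forces in N, time in s.
With the tool pointing down it reaches from about 0.425 to 0.875 m from the base axis. Payload 4.7 kg.
Tool frame: the origin (TCP) lies at the very end of the fingers, on their centre line; the grasp point (between the pads) lies 19 mm behind it (env.grip_point_offset is the distance from the TCP to the grasp point, in m); z points along the fingers, y is the line along which they close (so a half turn about z gives the same grasp; the last joint's range is limited). The gripper opens to 87 mm and grips with 3 to 60 N. Pads are 19 mm wide; open, the fingers measure 117 mm over their backs; the gripper's body (75 mm by 190 mm) begins 51 mm behind the grasp point.
Start: joints at [72.542, 18.392, -4.016, 83.108, 1.295, 78.541, -3.26], TCP at [0.204, -0.617, 0.223] pointing down, gripper open.
Joint ranges: [-163.93, 163.93], [-17.29, 119.83], [-79.2, 71.16], [3.27, 140.29], [-89.18, 269.18], [5.43, 117.66], [-154.24, 154.24]. Speed limits (degrees/s): [147.25, 147.25, 180, 180, 180, 180, 180].

INTERFACE

Orientations are given as [roll, pitch, yaw] about the fixed x, y, z axes, in that order (R = Rz(yaw) Ry(pitch) Rx(roll)).
In Python, from cell import env gives the robot as it stands.
- The arm moves only by the tool jog_arm, never from a script. Its argument "motion" is a list of rows, each an object of numbers: "x", "y", "z": the shift along the tool's x, y, z in cm; "ax", "ay", "az": the turn, a rotation vector about the tool's x, y, z in degrees. In form: [{"x": .., "y": .., "z": .., "ax": .., "ay": .., "az": ..}, ...]. A call has exactly 5 rows; each row shifts and turns the commanded pose from where the row before left it, along the tool's axes as they then stand; what a row does not reach is not made up. A row lasts 1/10 s, in which the tool goes at most 50 mm and 8.59 degrees, less where a joint would pass 70% of its speed; a pose out of reach is approached as far as the arm can. A call is refused whole if a number of a shift passes 5 or a number of a turn 8.59, either way. A call with a gripper value outside its range is refused whole. "claw" is the gripper command: -1 is shut, 1 is fully open, values between are in proportion, set as the call begins (left out, the last holds). The fingers move at their own pace and stop on an object; "squeeze" is the grip in N (left out, the last holds). Time passes only in rows, so rows that do not move let the fingers close, or fill a call up. It gives the time, the measured TCP pose, the force, the opening and the grip force at its end, in the units of the state.
- env.get_obs(): the state, without advancing time (a new reading comes with each control period).
- env.read_camera(name): name is "side" or "top" or "wrist"; returns the picture (480x640x3 uint8, red, green, blue); there is no depth.
- env.camera_params(name): a dict with "fx", "fy", "cx", "cy" (pixels), "extrinsics" (4x4, takes a point from world to camera coordinates). Camera axes: x right, y up, looking along -z (the intrinsics and any distortion apply to the point x, -y, -z); pixel columns grow to the right and rows downward; lengths in m; the calibration is good to about 2 mm. A picture is of the moment at which its call begins: read the wrist's pose just before it. camera_params takes no time and is no camera call; for the wrist camera it gives the pose at the moment of the call.
- env.sign_off(): hands the job in; it is judged then, once.
The state is a dict: "time_s": time; "qpos": joint angles; "joint_velocities": joint speeds; "effort": joint torques, N m; "tool_pos": TCP position; "tool_rot": TCP orientation; "force": force on the tool from outside, world axes, zero at the start; "wrist_torque": the same for the moment, N m; "grip_width": finger opening in m; "grasp_force": force on a finger pad.
Only numpy, scipy, OpenCV 4.12 (cv2) and the standard library are available. Lean on these libraries where they do the work, as an engineer would, in place of code of your own. Each camera call takes 0.05 s, during which the arm holds its last target. There are 200 camera calls.

## Working session

There is one attempt and no reset: what is moved stays moved. The work goes in short steps, Python scripts to look and compute and a tool call to move; the robot and the scene stay as the last step left them, time stands still between calls to the robot, and variables do not carry over. Pictures are saved under pics/ and viewed, at most 13 in all, crops included, and the job is handed in when it is done.

Besides the shell and the picture viewer there is one more tool, called by a JSON object that holds its "method" and its "body". jog_arm: Moves the arm, as the interface text tells. Its arguments: {"type":"object","properties":{"motion":{"type":"array"},"claw":{"type":"number"},"squeeze":{"type":"number"}},"required":["motion"]}

```bash
mkdir -p pics; ls
python3 - <<'E'
from cell import env
import cv2,numpy as np
for n in ("side","top"):
    im=env.read_camera(n); cv2.imwrite(f"pics/{n}0.png",im[:,:,::-1])
    p=env.camera_params(n); print(n,p['fx'],p['fy'],p['cx'],p['cy'],{k:v for k,v in p.items() if k not in('fx','fy','cx','cy')})
print(env.get_obs())
E
```

```text
pics
side 553.199705690997 553.199705690997 320.52064826458184 232.17321324392245 {'extrinsics': array([[-0.98984247, -0.14123739,  0.01624474,  0.51877816],
       [ 0.10219411, -0.62742659,  0.77194057, -0.18320416],
       [-0.09883449,  0.76575967,  0.63548711, -1.24415823],
       [ 0.        ,  0.        ,  0.        ,  1.        ]])}
top 514.4025338545841 514.4025338545841 319.74793032414243 233.32001522615812 {'extrinsics': array([[-0.02667925, -0.99961467,  0.00766331, -0.03013614],
       [ 0.99124464, -0.02546261,  0.12955975, -0.53893026],
       [-0.1293147 ,  0.01105277,  0.991542  , -1.01313162],
       [ 0.        ,  0.        ,  0.        ,  1.        ]])}
{'time_s': 0.1, 'qpos': array([72.54260103, 18.43441914, -4.01434549, 83.16825213,  1.29536209,
       78.54324192, -3.2578459 ]), 'joint_velocities': array([-0.0486562 ,  0.02911392, -0.05800755, -0.15610672,  0.0319156 ,
        0.05311106, -0.03246678]), 'effort': array([ 1.33586636e-04, -4.92572343e+01, -4.05482277e-01, -3.13397777e+01,
       -6.40545948e-02,  3.95551510e-02,  7.54830421e-05]), 'tool_pos': array([ 0.20349779, -0.61678365,  0.22157223]), 'tool_rot': array([-1.79899338e+02,  6.34586417e-03,  1.82681075e+01]), 'force': array([ 1.22810857,  0.07324986, -0.36528553]), 'wrist_torque': array([-0.00555644,  0.01349994,  0.0312699 ]), 'grasp_force': 0.0, 'grip_width': 0.0870902524427178}
```

View pics/top0.png

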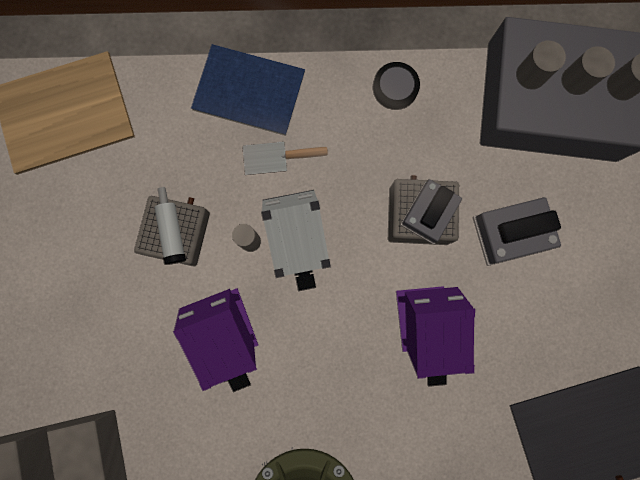

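View pics/side0.png

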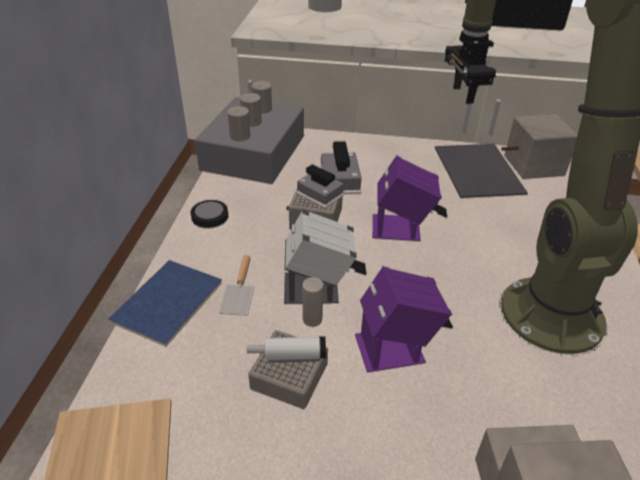

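The top view shows one grey sloping case at (297,233); the ones at (216,340) and (437,335) are purple decoys. There are two probes: (433,210) on gridded block A, which is smaller, and (520,232) on the bench, which is larger. The grey case and the probe on the block fit the description. I'll confirm that in one crop.

Run:
```python
import cv2
im=cv2.imread('pics/top0.png')[155:300,225:485]
cv2.imwrite('pics/crop0.png',cv2.resize(im,None,fx=3,fy=3,interpolation=cv2.INTER_CUBIC))
```

```text
(no output)
```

View pics/crop0.png

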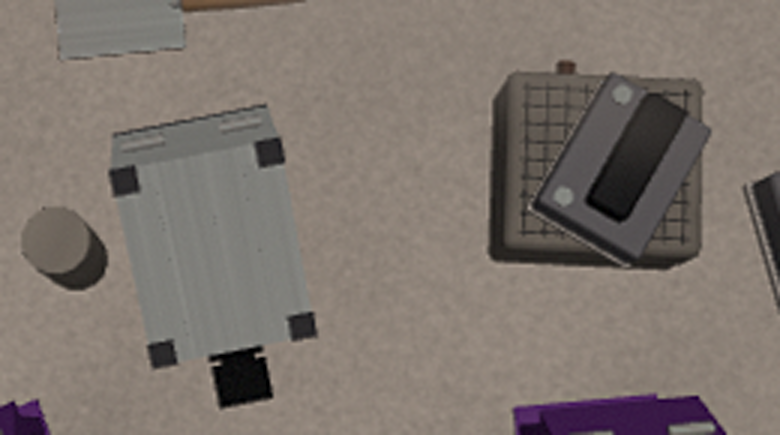

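The crop confirms it: the grey case's lid-top corners are at crop (110,170), (281,137), (316,335) and (150,367), and its black tab is at about (242,377). The smaller probe sits on gridded block A with its bar centre at about (638,157), and the core top is at (57,238).

```bash
cat > h.py <<'E'
import numpy as np, cv2
from scipy.spatial.transform import Rotation as R
from cell import env
def ray(n,u,v,p=None):
    p=p or env.camera_params(n); E=np.array(p['extrinsics'])
    d=np.array([(u-p['cx'])/p['fx'],-(v-p['cy'])/p['fy'],-1.0])
    return -E[:3,:3].T@E[:3,3], E[:3,:3].T@d
def onz(n,u,v,z,p=None):
    o,d=ray(n,u,v,p); return o+d*(z-o[2])/d[2]
def pix(n,P,p=None):
    p=p or env.camera_params(n); E=np.array(p['extrinsics']); c=E[:3,:3]@np.asarray(P)+E[:3,3]
    return np.array([p['cx']+p['fx']*c[0]/-c[2], p['cy']-p['fy']*c[1]/-c[2]])
def rot(rpy): return R.from_euler('xyz',rpy,degrees=True)
def goto(pos,Rg,start=None):
    """shift in start-tool axes (cm) and rotvec (deg) from start (pos,R) or the present pose"""
    if start is None:
        o=env.get_obs(); start=(o['tool_pos'],rot(o['tool_rot']))
    d=start[1].inv().apply(np.asarray(pos)-start[0])*100
    w=(start[1].inv()*Rg).as_rotvec(degrees=True)
    print('shift cm',d.round(2),'turn deg',w.round(1)); return d,w
E
cat > m.py <<'E'
from h import *
f=lambda u,v,z: onz('top',225+u/3,155+v/3,z)
C=np.array([f(110,170,.1928),f(281,137,.1928),f(316,335,.1404),f(150,367,.1404)])
print('lid corners',C.round(4).tolist())
um=(C[0]+C[1])/2; lm=(C[2]+C[3])/2
print('edge len',np.linalg.norm(C[0]-C[1]),np.linalg.norm(C[2]-C[3]),np.linalg.norm((um-lm)))
ax=um-lm; ay=(C[0]-C[1])+(C[3]-C[2])
print('yaw x',np.degrees(np.arctan2(ax[1],ax[0])),'yaw y',np.degrees(np.arctan2(-ay[0],ay[1])))
print('pad (h -.1123)',f(242,380,.068))
print('mid',C.mean(0),'expect horiz -.038')
im=cv2.imread('pics/top0.png').astype(int)
m=(im.max(2)<38).astype(np.uint8)
n,l,s,c=cv2.connectedComponentsWithStats(m)
for i in range(1,n):
    if s[i,4]>60 and 150<c[i][1]<310:
        r=cv2.minAreaRect(np.argwhere(l==i)[:,::-1].astype(np.float32)); print(s[i,4],c[i].round(1),r)
        if abs(c[i][0]-437)<15:
            b=cv2.boxPoints(r); P=np.array([onz('top',*q,.154) for q in b]); print('bar',P.round(4).tolist(),P.mean(0))
B=np.array([f(613,73,.12),f(710,130,.12),f(632,262,.12),f(530,205,.12)]); print('body',B.round(4).tolist(),B.mean(0))
print('core',f(57,238,.11))
E
python3 m.py
```

```text
lid corners [[0.5579, 0.0574, 0.1928], [0.5748, -0.0421, 0.1928], [0.4627, -0.0607, 0.1404], [0.446, 0.0401, 0.1404]]
edge len 0.1009174984426542 0.10208472287659989 0.12497764068887666
yaw x 9.085619973099456 yaw y 9.529448235214407
pad (h -.1123) [ 0.43937555 -0.01389527  0.068     ]
mid [ 0.51035208 -0.00134088  0.1666    ] expect horiz -.038
300 [431.  217.2] ((432.71539306640625, 213.62307739257812), (15.256270408630371, 28.155881881713867), 29.744882583618164)
bar [[0.5384, -0.2235, 0.154], [0.5828, -0.2514, 0.154], [0.5682, -0.2748, 0.154], [0.524, -0.2468, 0.154]] [ 0.55334944 -0.24912375  0.154     ]
96 [201.3 239.3] ((200.6727294921875, 237.79190063476562), (5.5752339363098145, 56.320518493652344), 16.50436019897461)
1215 [528.8 226.5] ((528.8643188476562, 226.47068786621094), (20.31710433959961, 60.55390930175781), 75.61860656738281)
212 [486.5 243.6] ((485.578369140625, 240.62974548339844), (46.39204788208008, 5.44058895111084), 72.89727020263672)
83 [419.4 232.2] ((419.6390075683594, 232.2759552001953), (39.11274719238281, 2.6661128997802734), 31.82744789123535)
168 [174.5 258.6] ((174.6840057373047, 258.5119934082031), (7.870960235595703, 22.80789566040039), 79.69515228271484)
281 [305.1 280.5] ((305.0384826660156, 280.1922912597656), (16.865985870361328, 17.258216857910156), 78.69007110595703)
body [[0.625, -0.2543, 0.12], [0.5867, -0.3136, 0.12], [0.5043, -0.2596, 0.12], [0.5419, -0.1976, 0.12]] [ 0.56448253 -0.25627817  0.12      ]
core [0.52994247 0.09966271 0.11      ]
```

```bash
cat >> h.py <<'E'
CY=np.radians(9.3); CO=np.array([.548,.0048,0.])
def setcase(x,y,yaw):
    global CO,CY; CO=np.array([x,y,0.]); CY=np.radians(yaw)
def tray(x,y,z):
    s,c=np.sin(np.radians(25)),np.cos(np.radians(25)); h=x*c-z*s
    return CO+np.array([h*np.cos(CY)-y*np.sin(CY),h*np.sin(CY)+y*np.cos(CY),.085+x*s+z*c])
def tool(yaw,lean=0):  # lean: tip away along tool x
    return R.from_euler('z',yaw,degrees=True)*R.from_euler('y',-lean,degrees=True)*R.from_euler('x',180,degrees=True)
def plan(wps,start=None):
    """wps: list of (pos,R,nrows)"""
    from scipy.spatial.transform import Slerp
    if start is None:
        o=env.get_obs(); start=(o['tool_pos'],rot(o['tool_rot']))
    p,r=np.array(start[0]),start[1]
    for pos,Rg,n in wps:
        for k in range(n,0,-1):
            d=r.inv().apply((np.asarray(pos)-p)/k)*100; w=(r.inv()*Rg).as_rotvec(degrees=True)/k
            d=d.round(1)+0.; w=w.round(1)+0.
            print('{"x":%g,"y":%g,"z":%g,"ax":%g,"ay":%g,"az":%g}'%(*d,*w), '' if np.linalg.norm(d)<5 and np.linalg.norm(w)<8.59 else 'TOO BIG')
            p=p+r.apply(d/100); r=r*R.from_rotvec(w,degrees=True)
        print('->',p.round(4),r.as_euler('xyz',degrees=True).round(1))
E
python3 - <<'E'
from h import *
for q in [(257,345),(240,290),(397,290),(407,350),(437,380)]: print(q,onz('top',*q,.1).round(3),onz('top',*q,.19).round(3))
f=lambda u,v,z: onz('top',225+u/3,155+v/3,z)
b=np.array([f(651,93,.154),f(690,108,.154),f(628,220,.154),f(587,203,.154)]); print('bar',b.round(4).tolist(),b.mean(0))
pad=tray(-.111,0,.032); Rl=tool(9.3,30); z=Rl.apply([0,0,1]); print('pad',pad,'z',z)
plan([((.33,-.52,.36),tool(18),5),((.46,-.20,.36),tool(14,5),9),((.43,-.03,.30),tool(9.3,20),6),(pad-.06*z,Rl,5)])
E
```

```text
(257, 345) [0.323 0.079 0.1  ] [0.331 0.068 0.19 ]
(240, 290) [0.426 0.109 0.1  ] [0.424 0.096 0.19 ]
(397, 290) [ 0.418 -0.186  0.1  ] [ 0.417 -0.172  0.19 ]
(407, 350) [ 0.307 -0.2    0.1  ] [ 0.316 -0.184  0.19 ]
(437, 380) [ 0.251 -0.253  0.1  ] [ 0.265 -0.232  0.19 ]
bar [[0.604, -0.2689, 0.154], [0.5941, -0.2922, 0.154], [0.5262, -0.2505, 0.154], [0.5372, -0.2263, 0.154]] [ 0.56540168 -0.25949278  0.154     ]
pad [ 0.43537613 -0.01364287  0.06709122] z [ 0.49342786  0.08080191 -0.8660254 ]
{"x":3,"y":-1,"z":-2.8,"ax":0,"ay":0,"az":0.1} 
{"x":3,"y":-1.1,"z":-2.8,"ax":0,"ay":0,"az":0} 
{"x":3,"y":-1.1,"z":-2.7,"ax":0,"ay":0,"az":0.1} 
{"x":3,"y":-1,"z":-2.8,"ax":-0.1,"ay":0,"az":0} 
{"x":3,"y":-1.1,"z":-2.7,"ax":0,"ay":0,"az":0.1} 
-> [ 0.3296 -0.5199  0.3596] [-180.    0.   18.]
{"x":2.5,"y":-2.9,"z":0,"ax":0,"ay":0.6,"az":0.4} 
{"x":2.5,"y":-3,"z":0,"ax":0,"ay":0.6,"az":0.4} 
{"x":2.4,"y":-3,"z":0,"ax":0,"ay":0.5,"az":0.5} 
{"x":2.4,"y":-3,"z":0.1,"ax":0,"ay":0.6,"az":0.4} 
{"x":2.4,"y":-3,"z":0.1,"ax":0,"ay":0.5,"az":0.5} 
{"x":2.3,"y":-3,"z":0.1,"ax":0,"ay":0.6,"az":0.4} 
{"x
[... 178 characters left out ...]
7  0.36  ] [180.  -5.  14.]
{"x":0.1,"y":-2.9,"z":1,"ax":-0.2,"ay":2.5,"az":0.8} 
{"x":0,"y":-2.9,"z":1,"ax":-0.2,"ay":2.5,"az":0.8} 
{"x":0,"y":-2.9,"z":1,"ax":-0.1,"ay":2.5,"az":0.7} 
{"x":-0.1,"y":-2.8,"z":1,"ax":-0.2,"ay":2.5,"az":0.8} 
{"x":-0.2,"y":-2.9,"z":1,"ax":-0.1,"ay":2.5,"az":0.7} 
{"x":-0.3,"y":-2.8,"z":0.9,"ax":-0.2,"ay":2.5,"az":0.8} 
-> [ 0.4303 -0.0302  0.3004] [180.  -20.    9.3]
{"x":-1.7,"y":-0.3,"z":3.3,"ax":0,"ay":2,"az":0} 
{"x":-1.8,"y":-0.3,"z":3.2,"ax":0,"ay":2,"az":0} 
{"x":-1.9,"y":-0.3,"z":3.1,"ax":0,"ay":2,"az":0} 
{"x":-1.9,"y":-0.3,"z":3.1,"ax":0,"ay":2,"az":0} 
{"x":-2.1,"y":-0.4,"z":2.9,"ax":0,"ay":2,"az":0} 
-> [ 0.4054 -0.018   0.1194] [180.  -30.    9.3]
```

{"method": "jog_arm", "body": {"motion": [{"x": 3,"y": -1,"z": -2.8},{"x": 3,"y": -1.1,"z": -2.8},{"x": 3,"y": -1.1,"z": -2.7},{"x": 3,"y": -1,"z": -2.8},{"x": 3,"y": -1.1,"z": -2.7}], "claw": -1}}

```text
$.motion[0]: bad value
```

{"method": "jog_arm", "body": {"motion": [{"x": 2.5,"y": -2.9,"ay": 0.6,"az": 0.4},{"x": 2.5,"y": -3,"ay": 0.6,"az": 0.4},{"x": 2.4,"y": -3,"ay": 0.5,"az": 0.5},{"x": 2.4,"y": -3,"z": 0.1,"ay": 0.6,"az": 0.4},{"x": 2.4,"y": -3,"z": 0.1,"ay": 0.5,"az": 0.5}]}}

```text
$.motion[0]: bad value
```

{"method": "jog_arm", "body": {"motion": [{"x": 2.3,"y": -3,"z": 0.1,"ay": 0.6,"az": 0.4},{"x": 2.3,"y": -3,"z": 0.2,"ay": 0.5,"az": 0.5},{"x": 2.3,"y": -3.1,"z": 0.1,"ay": 0.6,"az": 0.4},{"x": 2.3,"y": -3.1,"z": 0.2,"ay": 0.5,"az": 0.5},{}]}}

```text
$.motion[0]: bad value
```

{"method": "jog_arm", "body": {"motion": [{"x": 3,"y": -1,"z": -2.8,"ax": 0,"ay": 0,"az": 0},{"x": 3,"y": -1.1,"z": -2.8,"ax": 0,"ay": 0,"az": 0},{"x": 3,"y": -1.1,"z": -2.7,"ax": 0,"ay": 0,"az": 0},{"x": 3,"y": -1,"z": -2.8,"ax": 0,"ay": 0,"az": 0},{"x": 3,"y": -1.1,"z": -2.7,"ax": 0,"ay": 0,"az": 0}], "claw": -1}}

```text
time_s: 0.6
tool_pos: [0.3303, -0.5189, 0.3613]
tool_rot: [-180.0, 0.0, 18.3]
force: [-0.1, -0.7, 0.2]
grip_width: 0.0551
grasp_force: 0.0
```

Run:
```python
from h import *
pad=tray(-.110,-.010,.032); Rl=tool(0,30); z=Rl.apply([0,0,1]); print('pad',pad,'z',z)
plan([((.46,-.20,.36),tool(9,5),9),((.43,-.03,.30),tool(0,20),6),(pad-.03*z,Rl,5)])
```

```text
pad [ 0.43788656 -0.02336496  0.06751384] z [ 5.00000000e-01 -1.22464680e-16 -8.66025404e-01]
{"x":2.5,"y":-2.9,"z":0,"ax":0,"ay":0.6,"az":1} 
{"x":2.4,"y":-3,"z":0,"ax":-0.1,"ay":0.6,"az":1} 
{"x":2.4,"y":-3,"z":0.1,"ax":0,"ay":0.5,"az":1} 
{"x":2.3,"y":-3,"z":0.1,"ax":-0.1,"ay":0.6,"az":1} 
{"x":2.3,"y":-3.1,"z":0.1,"ax":0,"ay":0.5,"az":1.1} 
{"x":2.2,"y":-3.1,"z":0.1,"ax":-0.1,"ay":0.6,"az":1} 
{"x":2.1,"y":-3.2,"z":0.1,"ax":0,"ay":0.5,"az":1} 
{"x":2.1,"y":-3.2,"z":0.2,"ax":-0.1,"ay":0.6,"az":1.1} 
{"x":2,"y":-3.2,"z":0.2,"ax":0,"ay":0.5,"az":1} 
-> [ 0.4595 -0.2001  0.3598] [-180.   -5.    9.]
{"x":-0.1,"y":-2.9,"z":1,"ax":-0.3,"ay":2.5,"az":1.5} 
{"x":-0.3,"y":-2.9,"z":1,"ax":-0.3,"ay":2.5,"az":1.5} 
{"x":-0.4,"y":-2.9,"z":0.9,"ax":-0.3,"ay":2.5,"az":1.5} 
{"x":-0.5,"y":-2.8,"z":0.9,"ax":-0.4,"ay":2.5,"az":1.4} 
{"x":-0.5,"y":-2.9,"z":0.9,"ax":-0.3,"ay":2.5,"az":1.5} 
{"x":-0.7,"y":-2.8,"z":0.8,"ax":-0.4,"ay":2.5,"az":1.4} 
-> [ 0.4299 -0.0301  0.2999] [180. -20.   0.]
{"x":-1.5,"y":-0.1,"z":3.8,"ax":0,"ay":2,"az":0} 
{"x":-1.7,"y":-0.1,"z":3.8,"ax":0,"ay":2,"az":0} 
{"x":-1.8,"y":-0.2,"z":3.7,"ax":0,"ay":2,"az":0} 
{"x":-2,"y":-0.1,"z":3.7,"ax":0,"ay":2,"az":0} 
{"x":-2,"y":-0.2,"z":3.5,"ax":0,"ay":2,"az":0} 
-> [ 0.4229 -0.0232  0.0941] [ 1.8e+02 -3.0e+01  1.0e-01]
```

{"method": "jog_arm", "body": {"motion": [{"x": 2.5,"y": -2.9,"z": 0,"ax": 0,"ay": 0.6,"az": 1},{"x": 2.4,"y": -3,"z": 0,"ax": -0.1,"ay": 0.6,"az": 1},{"x": 2.4,"y": -3,"z": 0.1,"ax": 0,"ay": 0.5,"az": 1},{"x": 2.3,"y": -3,"z": 0.1,"ax": -0.1,"ay": 0.6,"az": 1},{"x": 2.3,"y": -3.1,"z": 0.1,"ax": 0,"ay": 0.5,"az": 1.1}]}}

```text
time_s: 1.1
tool_pos: [0.402, -0.3409, 0.3593]
tool_rot: [180.0, -2.8, 13.1]
force: [-0.0, 0.2, -0.3]
grip_width: 0.015
grasp_force: 0.0
```

{"method": "jog_arm", "body": {"motion": [{"x": 2.2,"y": -3.1,"z": 0.1,"ax": -0.1,"ay": 0.6,"az": 1},{"x": 2.1,"y": -3.2,"z": 0.1,"ax": 0,"ay": 0.5,"az": 1},{"x": 2.1,"y": -3.2,"z": 0.2,"ax": -0.1,"ay": 0.6,"az": 1.1},{"x": 2,"y": -3.2,"z": 0.2,"ax": 0,"ay": 0.5,"az": 1},{"x": -0.1,"y": -2.9,"z": 1,"ax": -0.3,"ay": 2.5,"az": 1.5}]}}

```text
time_s: 1.6
tool_pos: [0.4568, -0.169, 0.3491]
tool_rot: [179.9, -7.7, 7.8]
force: [1.5, 0.3, -0.8]
grip_width: 0.0002
grasp_force: 0.0
```

{"method": "jog_arm", "body": {"motion": [{"x": -0.3,"y": -2.9,"z": 1,"ax": -0.3,"ay": 2.5,"az": 1.5},{"x": -0.4,"y": -2.9,"z": 0.9,"ax": -0.3,"ay": 2.5,"az": 1.5},{"x": -0.5,"y": -2.8,"z": 0.9,"ax": -0.4,"ay": 2.5,"az": 1.4},{"x": -0.5,"y": -2.9,"z": 0.9,"ax": -0.3,"ay": 2.5,"az": 1.5},{"x": -0.7,"y": -2.8,"z": 0.8,"ax": -0.4,"ay": 2.5,"az": 1.4}]}}

```text
time_s: 2.1
tool_pos: [0.4542, -0.0872, 0.3112]
tool_rot: [-180.0, -14.5, 2.3]
force: [-0.5, -0.2, -0.1]
grip_width: 0.0004
grasp_force: 0.0
```

Run:
```python
from h import *
print(env.get_obs()['qpos'].round(1), env.get_obs()['joint_velocities'].round(1))
pad=tray(-.110,-.010,.032); Rl=tool(0,30); z=Rl.apply([0,0,1])
plan([((.43,-.0234,.24),tool(0,20),5),(pad-.03*z,Rl,10)])
```

```text
[ 14.5 -17.3  -3.5 110.4  -4.6  72.8 -75.8] [-103.9   -0.3   66.1   15.1   26.2  -19.5  -48.1]
{"x":-0.8,"y":-1.3,"z":1.3,"ax":-0.1,"ay":1.1,"az":0.4} 
{"x":-0.8,"y":-1.3,"z":1.2,"ax":-0.2,"ay":1.1,"az":0.4} 
{"x":-0.8,"y":-1.3,"z":1.2,"ax":-0.1,"ay":1.1,"az":0.5} 
{"x":-0.9,"y":-1.3,"z":1.2,"ax":-0.2,"ay":1.1,"az":0.4} 
{"x":-0.9,"y":-1.2,"z":1.3,"ax":-0.1,"ay":1.1,"az":0.5} 
-> [ 0.4301 -0.0238  0.2397] [-180.  -20.   -0.]
{"x":-0.6,"y":0,"z":1.3,"ax":0,"ay":1,"az":0} 
{"x":-0.6,"y":0,"z":1.3,"ax":0,"ay":1,"az":0} 
{"x":-0.6,"y":0,"z":1.3,"ax":0,"ay":1,"az":0} 
{"x":-0.6,"y":0,"z":1.3,"ax":0,"ay":1,"az":0} 
{"x":-0.7,"y":0,"z":1.3,"ax":0,"ay":1,"az":0} 
{"x":-0.7,"y":0,"z":1.3,"ax":0,"ay":1,"az":0} 
{"x":-0.7,"y":0,"z":1.3,"ax":0,"ay":1,"az":0} 
{"x":-0.7,"y":0,"z":1.3,"ax":0,"ay":1,"az":0} 
{"x":-0.8,"y":0,"z":1.3,"ax":0,"ay":1,"az":0} 
{"x":-0.7,"y":0,"z":1.3,"ax":0,"ay":1,"az":0} 
-> [ 0.4231 -0.0237  0.0935] [-180.  -30.   -0.]
```

{"method": "jog_arm", "body": {"motion": [{"x": 0,"y": -0.6,"z": 1.3,"ax": 0,"ay": 0,"az": 0},{"x": -0.5,"y": -0.9,"z": 1.3,"ax": -0.1,"ay": 0.5,"az": 0.4},{"x": -0.8,"y": -1.3,"z": 1.3,"ax": -0.1,"ay": 1.1,"az": 0.5},{"x": -0.9,"y": -1.3,"z": 1.3,"ax": -0.2,"ay": 1.1,"az": 0.4},{"x": -0.9,"y": -1.2,"z": 1.3,"ax": -0.1,"ay": 1.1,"az": 0.5}]}}

```text
time_s: 2.6
tool_pos: [0.4661, -0.0383, 0.2338]
tool_rot: [-179.7, -16.8, 0.5]
force: [0.4, -0.1, -0.7]
grip_width: 0.0008
grasp_force: 0.0
```

Run:
```python
from h import *
print(env.get_obs()['qpos'].round(1), env.get_obs()['joint_velocities'].round(1))
pad=tray(-.110,-.010,.032); Rl=tool(0,30); z=Rl.apply([0,0,1])
plan([(pad-.03*z,Rl,10)])
```

```text
[ 13.3 -17.2  -8.9 119.4  -4.9  61.  -83.3] [-17.2   0.   -1.1  20.5   3.9 -28.4 -22.6]
{"x":-0.8,"y":-0.1,"z":1.2,"ax":0,"ay":1.3,"az":0} 
{"x":-0.8,"y":-0.2,"z":1.2,"ax":-0.1,"ay":1.3,"az":0} 
{"x":-0.9,"y":-0.1,"z":1.2,"ax":-0.1,"ay":1.3,"az":0.1} 
{"x":-0.9,"y":-0.2,"z":1.2,"ax":0,"ay":1.3,"az":0} 
{"x":-0.9,"y":-0.1,"z":1.1,"ax":-0.1,"ay":1.3,"az":0.1} 
{"x":-1,"y":-0.2,"z":1.1,"ax":0,"ay":1.3,"az":0} 
{"x":-1,"y":-0.1,"z":1.1,"ax":-0.1,"ay":1.4,"az":0.1} 
{"x":-1,"y":-0.2,"z":1.1,"ax":0,"ay":1.3,"az":0} 
{"x":-1,"y":-0.1,"z":1,"ax":-0.1,"ay":1.4,"az":0.1} 
{"x":-1.1,"y":-0.2,"z":1.1,"ax":0,"ay":1.3,"az":0} 
-> [ 0.4228 -0.0233  0.093 ] [180. -30.   0.]
```

Run:
```python
from h import *
pad=tray(-.110,-.010,.032); Rl=tool(0,25); z=Rl.apply([0,0,1])
plan([((.445,-.03,.18),tool(0,18),5),((.424,-.0234,.12),tool(0,23),5)])
```

```text
{"x":-0.7,"y":-0.2,"z":0.9,"ax":-0.1,"ay":0.2,"az":0.1} 
{"x":-0.7,"y":-0.2,"z":0.9,"ax":-0.1,"ay":0.3,"az":0.1} 
{"x":-0.7,"y":-0.1,"z":0.9,"ax":-0.1,"ay":0.2,"az":0.1} 
{"x":-0.8,"y":-0.2,"z":0.9,"ax":-0.1,"ay":0.3,"az":0.1} 
{"x":-0.7,"y":-0.1,"z":0.9,"ax":0,"ay":0.2,"az":0.1} 
-> [ 0.445  -0.0303  0.1801] [-179.9  -18.    -0. ]
{"x":-0.8,"y":-0.1,"z":1,"ax":0,"ay":1,"az":0} 
{"x":-0.8,"y":-0.1,"z":1,"ax":0,"ay":1,"az":0} 
{"x":-0.8,"y":-0.2,"z":1,"ax":0,"ay":1,"az":0} 
{"x":-0.8,"y":-0.1,"z":1,"ax":0,"ay":1,"az":0} 
{"x":-0.8,"y":-0.2,"z":0.9,"ax":0,"ay":1,"az":0} 
-> [ 0.4241 -0.0232  0.1205] [-179.9  -23.    -0. ]
```

{"method": "jog_arm", "body": {"motion": [{"x": -0.7,"y": -0.2,"z": 0.9,"ax": -0.1,"ay": 0.2,"az": 0.1},{"x": -0.7,"y": -0.2,"z": 0.9,"ax": -0.1,"ay": 0.3,"az": 0.1},{"x": -0.7,"y": -0.1,"z": 0.9,"ax": -0.1,"ay": 0.2,"az": 0.1},{"x": -0.8,"y": -0.2,"z": 0.9,"ax": -0.1,"ay": 0.3,"az": 0.1},{"x": -0.7,"y": -0.1,"z": 0.9,"ax": 0,"ay": 0.2,"az": 0.1}]}}

```text
time_s: 3.1
tool_pos: [0.4553, -0.0311, 0.1778]
tool_rot: [-179.9, -17.5, 0.0]
force: [-0.0, -0.2, -0.7]
grip_width: 0.0004
grasp_force: 0.0
```

Run:
```python
from h import *
print(env.get_obs()['qpos'].round(1), env.get_obs()['joint_velocities'].round(1))
plan([((.424,-.0234,.12),tool(0,23),5)])
```

```text
[ 11.8 -17.2  -9.  126.1  -4.5  53.5 -85.1] [ -1.1   0.1  -0.8  13.5  -0.7 -14.8  -1.3]
{"x":-0.9,"y":-0.2,"z":0.9,"ax":0,"ay":1.1,"az":0} 
{"x":-1,"y":-0.1,"z":0.9,"ax":0,"ay":1.1,"az":0} 
{"x":-1,"y":-0.2,"z":0.9,"ax":-0.1,"ay":1.1,"az":0} 
{"x":-1,"y":-0.1,"z":0.9,"ax":0,"ay":1.1,"az":0} 
{"x":-1,"y":-0.2,"z":0.8,"ax":-0.1,"ay":1.1,"az":0} 
-> [ 0.424  -0.023   0.1198] [180. -23.   0.]
```

Run:
```python
from h import *
pad=tray(-.116,-.008,.032); print(pad)
plan([((pad[0]+.004,pad[1],.17),tool(0,8),5),((pad[0]-.003,pad[1],.10),tool(0,12),5),(pad+[-.004,0,.008],tool(0,18),5)])
```

```text
[ 0.43219698 -0.02227003  0.06497813]
{"x":-0.4,"y":-0.2,"z":0,"ax":0,"ay":-1.9,"az":0} 
{"x":-0.4,"y":-0.2,"z":0.1,"ax":0,"ay":-1.9,"az":0} 
{"x":-0.4,"y":-0.2,"z":0.1,"ax":-0.1,"ay":-1.9,"az":0} 
{"x":-0.4,"y":-0.1,"z":0,"ax":0,"ay":-1.9,"az":0} 
{"x":-0.4,"y":-0.2,"z":0.1,"ax":0,"ay":-1.9,"az":0} 
-> [ 0.4365 -0.0221  0.1702] [-180.   -8.    0.]
{"x":-0.3,"y":0,"z":1.4,"ax":0,"ay":0.8,"az":0} 
{"x":-0.4,"y":0,"z":1.4,"ax":0,"ay":0.8,"az":0} 
{"x":-0.4,"y":0,"z":1.3,"ax":0,"ay":0.8,"az":0} 
{"x":-0.4,"y":0,"z":1.4,"ax":0,"ay":0.8,"az":0} 
{"x":-0.4,"y":0,"z":1.3,"ax":-0.1,"ay":0.8,"az":0} 
-> [ 0.4291 -0.022   0.0999] [179.9 -12.    0. ]
{"x":-0.1,"y":0,"z":0.5,"ax":0,"ay":1.2,"az":0} 
{"x":-0.1,"y":0,"z":0.5,"ax":0,"ay":1.2,"az":0} 
{"x":-0.2,"y":0,"z":0.5,"ax":0,"ay":1.2,"az":0} 
{"x":-0.2,"y":0,"z":0.5,"ax":0,"ay":1.2,"az":0} 
{"x":-0.2,"y":0,"z":0.6,"ax":0,"ay":1.2,"az":0} 
-> [ 0.4279 -0.022   0.0727] [179.9 -18.    0. ]
```

{"method": "jog_arm", "body": {"motion": [{"x": -0.4,"y": -0.2,"z": 0,"ax": 0,"ay": -1.9,"az": 0},{"x": -0.4,"y": -0.2,"z": 0.1,"ax": 0,"ay": -1.9,"az": 0},{"x": -0.4,"y": -0.2,"z": 0.1,"ax": -0.1,"ay": -1.9,"az": 0},{"x": -0.4,"y": -0.1,"z": 0,"ax": 0,"ay": -1.9,"az": 0},{"x": -0.4,"y": -0.2,"z": 0.1,"ax": 0,"ay": -1.9,"az": 0}]}}

```text
time_s: 3.6
tool_pos: [0.4367, -0.0218, 0.1709]
tool_rot: [-180.0, -7.9, 0.1]
force: [0.3, 0.1, 0.4]
grip_width: 0.0006
grasp_force: 0.0
```

Run:
```python
from h import *
print(env.get_obs()['qpos'].round(1))
pad=tray(-.116,-.008,.032)
plan([((pad[0]-.003,pad[1],.10),tool(0,12),5)])
```

```text
[ 11.5 -11.8 -10.7 121.2  -2.7  62.6 -88. ]
{"x":-0.3,"y":0,"z":1.4,"ax":0,"ay":0.8,"az":0} 
{"x":-0.4,"y":0,"z":1.4,"ax":0,"ay":0.8,"az":0} 
{"x":-0.4,"y":0,"z":1.4,"ax":0,"ay":0.8,"az":0} 
{"x":-0.4,"y":0,"z":1.3,"ax":0,"ay":0.9,"az":0} 
{"x":-0.4,"y":0.1,"z":1.4,"ax":-0.1,"ay":0.8,"az":0.1} 
-> [ 0.4293 -0.0227  0.0997] [180. -12.  -0.]
```

My kinematic estimate holds, so I'll carry on.

{"method": "jog_arm", "body": {"motion": [{"x": -0.3,"y": 0,"z": 1.4,"ax": 0,"ay": 0.8,"az": 0},{"x": -0.4,"y": 0,"z": 1.4,"ax": 0,"ay": 0.8,"az": 0},{"x": -0.4,"y": 0,"z": 1.4,"ax": 0,"ay": 0.8,"az": 0},{"x": -0.4,"y": 0,"z": 1.3,"ax": 0,"ay": 0.9,"az": 0},{"x": -0.4,"y": 0,"z": 1.4,"ax": 0,"ay": 0.8,"az": 0}]}}

```text
time_s: 4.1
tool_pos: [0.4295, -0.0216, 0.0992]
tool_rot: [-180.0, -12.1, 0.1]
force: [-0.4, -0.1, -0.8]
grip_width: 0.0006
grasp_force: 0.0
```

{"method": "jog_arm", "body": {"motion": [{"x": -0.1,"y": 0,"z": 0.4,"ax": 0,"ay": 1.2,"az": 0},{"x": -0.1,"y": 0,"z": 0.4,"ax": 0,"ay": 1.2,"az": 0},{"x": -0.2,"y": 0,"z": 0.5,"ax": 0,"ay": 1.2,"az": 0},{"x": -0.2,"y": 0,"z": 0.4,"ax": 0,"ay": 1.2,"az": 0},{"x": -0.2,"y": 0,"z": 0.4,"ax": 0,"ay": 1.2,"az": 0}]}}

```text
time_s: 4.6
tool_pos: [0.4269, -0.0216, 0.077]
tool_rot: [-179.9, -18.1, 0.1]
force: [-0.1, -0.6, 0.8]
grip_width: 0.0001
grasp_force: 0.0
```

Run:
```python
from h import *
print(env.get_obs()['qpos'].round(1))
cv2.imwrite('pics/w1.png',env.read_camera('wrist')[:,:,::-1])
pad=tray(-.116,-.008,.032)
plan([(pad,tool(0,18),5)])
```

```text
[ 11.2 -14.8 -10.7 137.   -4.6  39.6 -86.5]
{"x":0.1,"y":0,"z":0.2,"ax":0,"ay":0,"az":0} 
{"x":0.1,"y":0,"z":0.3,"ax":0,"ay":0,"az":0} 
{"x":0,"y":0,"z":0.2,"ax":0,"ay":0,"az":0} 
{"x":0.1,"y":0,"z":0.3,"ax":0,"ay":0,"az":0} 
{"x":0,"y":0.1,"z":0.2,"ax":-0.1,"ay":0,"az":0.1} 
-> [ 0.432  -0.0226  0.0653] [180. -18.  -0.]
```

View pics/w1.png

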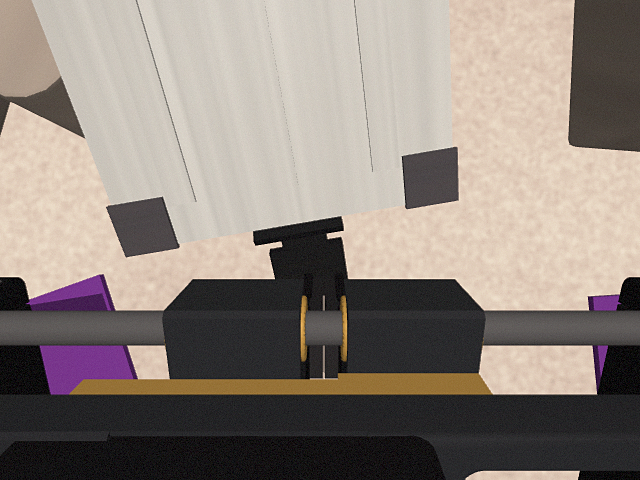

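The wrist view shows the fingertips at column 323, over the black tab (columns 270–347, rows 238–280), and the lid edge is clear beyond it. I'll press now.

{"method": "jog_arm", "body": {"motion": [{"x": 0,"y": 0,"z": 0.3,"ax": 0,"ay": 0,"az": 0},{"x": 0.1,"y": 0,"z": 0.3,"ax": 0,"ay": 0,"az": 0},{"x": 0,"y": 0,"z": 0.3,"ax": 0,"ay": 0,"az": 0},{"x": 0.1,"y": 0,"z": 0.3,"ax": 0,"ay": 0,"az": 0},{"x": 0,"y": 0,"z": 0.3,"ax": 0,"ay": 0,"az": 0}]}}

```text
time_s: 5.15
tool_pos: [0.4339, -0.0216, 0.0636]
tool_rot: [-179.9, -18.1, 0.1]
force: [-1.4, 1.4, 2.0]
grip_width: 0.0004
grasp_force: 1.3
```

{"method": "jog_arm", "body": {"motion": [{"x": 0,"y": 0,"z": 0.2,"ax": 0,"ay": 0,"az": 0},{"x": 0.1,"y": 0,"z": 0.2,"ax": 0,"ay": 0,"az": 0},{"x": 0,"y": 0,"z": 0.2,"ax": 0,"ay": 0,"az": 0},{"x": 0,"y": 0,"z": 0.1,"ax": 0,"ay": 0,"az": 0},{"x": 0,"y": 0,"z": 0,"ax": 0,"ay": 0,"az": 0}]}}

```text
time_s: 5.65
tool_pos: [0.4371, -0.0213, 0.0579]
tool_rot: [-179.9, -18.1, 0.1]
force: [-5.0, 1.5, 6.6]
grip_width: 0.0005
grasp_force: 3.9
```

Run:
```python
from h import *
print(env.get_obs()['qpos'].round(1))
cv2.imwrite('pics/t1.png',env.read_camera('side')[150:330,200:440,::-1].repeat(2,0).repeat(2,1))
```

```text
[ 11.3 -11.3 -11.2 137.   -3.8  36.1 -87.2]
```

View pics/t1.png

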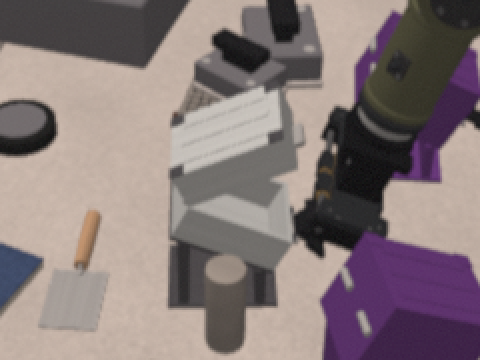

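Run:
```python
from h import *
plan([((.428,-.03,.10),tool(0,15),5),((.44,-.05,.18),tool(-8,6),5),((.50,-.15,.27),tool(-20,0),5),((.515,-.235,.32),tool(-33.5,0),5)])
```

```text
{"x":0.1,"y":0.2,"z":-0.9,"ax":0,"ay":-0.6,"az":0} 
{"x":0.1,"y":0.2,"z":-0.8,"ax":0,"ay":-0.6,"az":0} 
{"x":0.1,"y":0.2,"z":-0.9,"ax":0,"ay":-0.6,"az":0} 
{"x":0,"y":0.1,"z":-0.8,"ax":0,"ay":-0.7,"az":0} 
{"x":0.1,"y":0.2,"z":-0.9,"ax":-0.1,"ay":-0.6,"az":0.1} 
-> [ 0.4284 -0.0304  0.1002] [180. -15.  -0.]
{"x":0.6,"y":0.4,"z":-1.5,"ax":-0.3,"ay":-1.8,"az":1.6} 
{"x":0.6,"y":0.4,"z":-1.5,"ax":-0.3,"ay":-1.8,"az":1.6} 
{"x":0.6,"y":0.4,"z":-1.5,"ax":-0.3,"ay":-1.8,"az":1.6} 
{"x":0.5,"y":0.3,"z":-1.5,"ax":-0.3,"ay":-1.8,"az":1.5} 
{"x":0.5,"y":0.4,"z":-1.6,"ax":-0.3,"ay":-1.8,"az":1.6} 
-> [ 0.4398 -0.0502  0.1802] [180.  -6.  -8.]
{"x":1.7,"y":1.8,"z":-1.6,"ax":-0.1,"ay":-1.2,"az":2.4} 
{"x":1.7,"y":1.7,"z":-1.7,"ax":-0.1,"ay":-1.2,"az":2.4} 
{"x":1.7,"y":1.7,"z":-1.7,"ax":-0.1,"ay":-1.2,"az":2.4} 
{"x":1.7,"y":1.6,"z":-1.7,"ax":-0.1,"ay":-1.2,"az":2.4} 
{"x":1.8,"y":1.6,"z":-1.8,"ax":-0.2,"ay":-1.2,"az":2.3} 
-> [ 0.4996 -0.1503  0.2702] [180.   0. -20.]
{"x":0.9,"y":1.5,"z":-1,"ax":0,"ay":0,"az":2.7} 
{"x":0.9,"y":1.4,"z":-1,"ax":0,"ay":0,"az":2.7} 
{"x":1,"y":1.4,"z":-1,"ax":0,"ay":0,"az":2.7} 
{"x":1.1,"y":1.4,"z":-1,"ax":0,"ay":0,"az":2.7} 
{"x":1.1,"y":1.3,"z":-1,"ax":0,"ay":0,"az":2.7} 
-> [ 0.5149 -0.2351  0.3202] [180.    0.  -33.5]
```

{"method": "jog_arm", "body": {"motion": [{"x": 0.1,"y": 0.2,"z": -0.9,"ax": 0,"ay": -0.6,"az": 0},{"x": 0.1,"y": 0.2,"z": -0.8,"ax": 0,"ay": -0.6,"az": 0},{"x": 0.1,"y": 0.2,"z": -0.9,"ax": 0,"ay": -0.6,"az": 0},{"x": 0,"y": 0.1,"z": -0.8,"ax": 0,"ay": -0.7,"az": 0},{"x": 0.1,"y": 0.2,"z": -0.9,"ax": 0,"ay": -0.6,"az": 0}]}}

```text
time_s: 6.2
tool_pos: [0.4279, -0.0311, 0.0998]
tool_rot: [-180.0, -15.0, 0.1]
force: [0.3, -0.4, -0.1]
grip_width: 0.0006
grasp_force: 0.0
```

{"method": "jog_arm", "body": {"motion": [{"x": 0.6,"y": 0.4,"z": -1.5,"ax": -0.3,"ay": -1.8,"az": 1.6},{"x": 0.6,"y": 0.4,"z": -1.5,"ax": -0.3,"ay": -1.8,"az": 1.6},{"x": 0.6,"y": 0.4,"z": -1.5,"ax": -0.3,"ay": -1.8,"az": 1.6},{"x": 0.5,"y": 0.3,"z": -1.5,"ax": -0.3,"ay": -1.8,"az": 1.5},{"x": 0.5,"y": 0.4,"z": -1.6,"ax": -0.3,"ay": -1.8,"az": 1.6}]}}

```text
time_s: 6.7
tool_pos: [0.4396, -0.0511, 0.1801]
tool_rot: [180.0, -5.9, -8.0]
force: [0.3, -1.0, 0.2]
grip_width: 0.0005
grasp_force: 0.0
```

{"method": "jog_arm", "body": {"motion": [{"x": 1.7,"y": 1.8,"z": -1.6,"ax": -0.1,"ay": -1.2,"az": 2.4},{"x": 1.7,"y": 1.7,"z": -1.7,"ax": -0.1,"ay": -1.2,"az": 2.4},{"x": 1.7,"y": 1.7,"z": -1.7,"ax": -0.1,"ay": -1.2,"az": 2.4},{"x": 1.7,"y": 1.6,"z": -1.7,"ax": -0.1,"ay": -1.2,"az": 2.4},{"x": 1.8,"y": 1.6,"z": -1.8,"ax": -0.2,"ay": -1.2,"az": 2.3}], "claw": 1}}

```text
time_s: 7.2
tool_pos: [0.5, -0.152, 0.2699]
tool_rot: [180.0, 0.1, -20.0]
force: [1.8, 0.1, 0.7]
grip_width: 0.0329
grasp_force: 0.0
```

{"method": "jog_arm", "body": {"motion": [{"x": 0.9,"y": 1.5,"z": -1,"ax": 0,"ay": 0,"az": 2.7},{"x": 0.9,"y": 1.4,"z": -1,"ax": 0,"ay": 0,"az": 2.7},{"x": 1,"y": 1.4,"z": -1,"ax": 0,"ay": 0,"az": 2.7},{"x": 1.1,"y": 1.4,"z": -1,"ax": 0,"ay": 0,"az": 2.7},{"x": 1.1,"y": 1.3,"z": -1,"ax": 0,"ay": 0,"az": 2.7}]}}

```text
time_s: 7.7
tool_pos: [0.5151, -0.2369, 0.3193]
tool_rot: [180.0, 0.1, -33.5]
force: [-0.3, 0.3, 0.2]
grip_width: 0.0725
grasp_force: 0.0
```

{"method": "jog_arm", "body": {"motion": [{"x": 0,"y": 0,"z": 0,"ax": 0,"ay": 0,"az": 0},{"x": 0,"y": 0,"z": 0,"ax": 0,"ay": 0,"az": 0},{"x": 0,"y": 0,"z": 0,"ax": 0,"ay": 0,"az": 0},{"x": 0,"y": 0,"z": 0,"ax": 0,"ay": 0,"az": 0},{"x": 0,"y": 0,"z": 0,"ax": 0,"ay": 0,"az": 0}]}}

```text
time_s: 8.2
tool_pos: [0.515, -0.2347, 0.3192]
tool_rot: [-180.0, 0.1, -33.3]
force: [0.2, 0.5, -0.9]
grip_width: 0.0866
grasp_force: 0.0
```

Run:
```python
from h import *
import pickle
o=env.get_obs(); print(o['qpos'].round(1),o['tool_pos'],o['tool_rot'])
p=env.camera_params('wrist'); im=env.read_camera('wrist'); pickle.dump((p,im),open('w2.pkl','wb'))
t=env.read_camera('top')
cv2.imwrite('pics/w2.png',np.hstack([cv2.resize(im,(480,360)),cv2.resize(t[150:330,220:380],(320,360))])[:,:,::-1])
cv2.imwrite('pics/top2.png',t[:,:,::-1])
```

```text
[  22.2    6.6   -0.4   86.4    0.    87.2 -101.5] [ 0.51497568 -0.23466158  0.31922413] [-1.79986589e+02  9.70148663e-02 -3.32693991e+01]
```

View pics/w2.png

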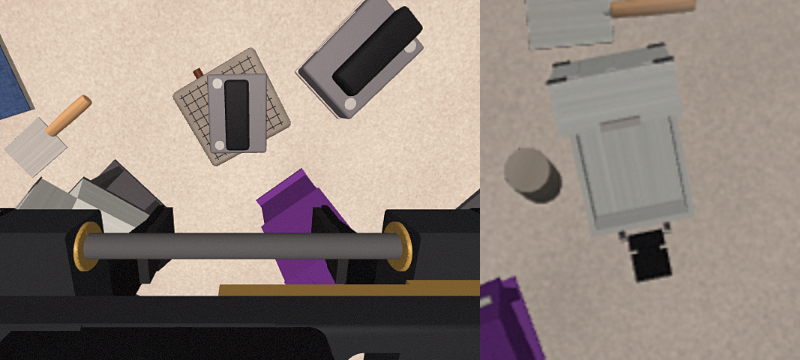

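The wrist view shows the small probe on block A with its bar centred at about (237,115) in the scaled image, nearly parallel to tool x. The top crop shows the lid wide open, with the tray's front corners at (593,235) and (693,215). Next I'll measure both.

Run:
```python
from h import *
import pickle
p,im=pickle.load(open('w2.pkl','rb'))
m=(im.max(2)<50).astype(np.uint8); n,l,s,c=cv2.connectedComponentsWithStats(m)
i=l[153,316]; print(s[i])
r=cv2.minAreaRect(np.argwhere(l==i)[:,::-1].astype(np.float32)); print(r)
b=cv2.boxPoints(r); P=np.array([onz('w',*q,.154,p) for q in b]); print(P.round(4).tolist(),P.mean(0).round(4),[np.linalg.norm(P[k]-P[k-1]).round(4) for k in range(4)])
e=max((P[k]-P[k-1] for k in range(4)),key=np.linalg.norm); print('yaw',np.degrees(np.arctan2(e[1],e[0])))
# body top corners
Q=np.array([onz('w',u/.75,v/.75,.12,p) for u,v in [(208,74),(266,74),(267,152),(209,153)]]); print('body',Q.mean(0).round(4))
for c,z in [((-.062,.05,.046),0),((-.062,-.05,.046),0)]: print('pred px',pix('top',tray(*c)))
for q in [(276.5,267.5),(326.5,257.5)]: print(onz('top',*q,.1005).round(4))
print(tray(-.062,.05,.046),tray(-.062,-.05,.046))
```

```text
[ 299  106   33   95 2620]
((315.0, 153.0), (94.0, 32.0), 90.0)
[[0.609, -0.27, 0.154], [0.5945, -0.2923, 0.154], [0.5283, -0.2495, 0.154], [0.5438, -0.2257, 0.154]] [ 0.5689 -0.2594  0.154 ] [np.float64(0.0788), np.float64(0.0266), np.float64(0.0788), np.float64(0.0284)]
yaw -34.21148659861018
body [ 0.5684 -0.26    0.12  ]
pred px [275.51528708 268.08389943]
pred px [327.40441996 258.20728866]
[0.4663 0.04   0.1005]
[ 0.4828 -0.0551  0.1005]
[0.46528241 0.04192044 0.10048783] [ 0.48144279 -0.05676513  0.10048783]
```

```bash
sed -i 's/^CY=.*/CY=np.radians(9.5); CO=np.array([.5487,.0047,0.])/' h.py
python3 - <<'E'
from h import *
plan([((.5687,-.2596,.20),tool(-33.8),5),((.5687,-.2596,.127),tool(-33.8),5)])
E
```

```text
{"x":1.2,"y":-0.2,"z":2.4,"ax":0,"ay":0,"az":0.1} 
{"x":1.2,"y":-0.2,"z":2.4,"ax":0,"ay":0,"az":0.1} 
{"x":1.1,"y":-0.2,"z":2.4,"ax":0,"ay":0,"az":0.1} 
{"x":1.2,"y":-0.2,"z":2.4,"ax":0,"ay":0,"az":0.1} 
{"x":1.1,"y":-0.1,"z":2.3,"ax":0,"ay":0.1,"az":0.1} 
-> [ 0.5682 -0.2595  0.2004] [-180.    -0.   -33.8]
{"x":0,"y":0,"z":1.5,"ax":0,"ay":0,"az":0} 
{"x":0,"y":0,"z":1.5,"ax":0,"ay":0,"az":0} 
{"x":0,"y":0,"z":1.4,"ax":0,"ay":0,"az":0} 
{"x":0,"y":0,"z":1.5,"ax":0,"ay":0,"az":0} 
{"x":0,"y":0,"z":1.4,"ax":0,"ay":0,"az":0} 
-> [ 0.5683 -0.2595  0.1274] [-180.    -0.   -33.8]
```

{"method": "jog_arm", "body": {"motion": [{"x": 1.2,"y": -0.2,"z": 2.4,"ax": 0,"ay": 0,"az": 0.1},{"x": 1.2,"y": -0.2,"z": 2.4,"ax": 0,"ay": 0,"az": 0.1},{"x": 1.1,"y": -0.2,"z": 2.4,"ax": 0,"ay": 0,"az": 0.1},{"x": 1.2,"y": -0.2,"z": 2.4,"ax": 0,"ay": 0,"az": 0.1},{"x": 1.1,"y": -0.1,"z": 2.3,"ax": 0,"ay": 0.1,"az": 0.1}]}}

```text
time_s: 8.8
tool_pos: [0.5687, -0.2598, 0.1993]
tool_rot: [-180.0, -0.0, -33.8]
force: [0.4, 0.0, -0.7]
grip_width: 0.0871
grasp_force: 0.0
```

{"method": "jog_arm", "body": {"motion": [{"x": 0,"y": 0,"z": 1.5,"ax": 0,"ay": 0,"az": 0},{"x": 0,"y": 0,"z": 1.5,"ax": 0,"ay": 0,"az": 0},{"x": 0,"y": 0,"z": 1.4,"ax": 0,"ay": 0,"az": 0},{"x": 0,"y": 0,"z": 1.5,"ax": 0,"ay": 0,"az": 0},{"x": 0,"y": 0,"z": 1.4,"ax": 0,"ay": 0,"az": 0}]}}

```text
time_s: 9.3
tool_pos: [0.5682, -0.2599, 0.1269]
tool_rot: [-180.0, -0.1, -33.9]
force: [-0.7, 0.2, 0.7]
grip_width: 0.0869
grasp_force: 0.0
```

{"method": "jog_arm", "body": {"motion": [{"x": 0,"y": 0,"z": 0,"ax": 0,"ay": 0,"az": 0},{"x": 0,"y": 0,"z": 0,"ax": 0,"ay": 0,"az": 0},{"x": 0,"y": 0,"z": 0,"ax": 0,"ay": 0,"az": 0},{"x": 0,"y": 0,"z": 0,"ax": 0,"ay": 0,"az": 0},{"x": 0,"y": 0,"z": 0,"ax": 0,"ay": 0,"az": 0}], "claw": -1, "squeeze": 50}}

```text
time_s: 9.8
tool_pos: [0.5686, -0.2602, 0.1282]
tool_rot: [-180.0, -0.1, -33.9]
force: [1.6, 1.0, 0.1]
grip_width: 0.0549
grasp_force: 0.0
```

{"method": "jog_arm", "body": {"motion": [{"x": 0,"y": 0,"z": 0,"ax": 0,"ay": 0,"az": 0},{"x": 0,"y": 0,"z": 0,"ax": 0,"ay": 0,"az": 0},{"x": 0,"y": 0,"z": 0,"ax": 0,"ay": 0,"az": 0},{"x": 0,"y": 0,"z": 0,"ax": 0,"ay": 0,"az": 0},{"x": 0,"y": 0,"z": 0,"ax": 0,"ay": 0,"az": 0}]}}

```text
time_s: 10.3
tool_pos: [0.5677, -0.261, 0.1276]
tool_rot: [179.9, -0.0, -33.9]
force: [-2.9, -2.3, 1.2]
grip_width: 0.0276
grasp_force: 49.8
```

Run:
```python
from h import *
print(tray(0,-.14,.105),tray(0,0,.105),tray(0,0,.0536))
plan([((.567,-.26,.22),tool(-33.8),5),(tray(0.005,-.14,.10)+[.02,0,.02],tool(-10,10),10),(tray(0,-.12,.105),tool(9.5,25),10)])
```

```text
[ 0.52804032 -0.14070396  0.18016232] [ 0.50493366 -0.00262397  0.18016232] [0.52635832 0.00096129 0.1335781 ]
{"x":0,"y":0,"z":-1.8,"ax":0,"ay":0,"az":0} 
{"x":0,"y":0,"z":-1.9,"ax":0,"ay":0,"az":0} 
{"x":0,"y":0,"z":-1.8,"ax":0,"ay":0,"az":0} 
{"x":-0.1,"y":0,"z":-1.9,"ax":0,"ay":0,"az":-0.1} 
{"x":0,"y":0,"z":-1.8,"ax":0.1,"ay":0,"az":0} 
-> [ 0.5669 -0.2604  0.2196] [-180.    -0.   -33.8]
{"x":-0.8,"y":-0.9,"z":0.2,"ax":0.2,"ay":1,"az":-2.4} 
{"x":-0.7,"y":-1,"z":0.2,"ax":0.2,"ay":1,"az":-2.4} 
{"x":-0.7,"y":-1,"z":0.2,"ax":0.2,"ay":1,"az":-2.4} 
{"x":-0.7,"y":-1,"z":0.2,"ax":0.2,"ay":1,"az":-2.4} 
{"x":-0.6,"y":-1.1,"z":0.2,"ax":0.2,"ay":1,"az":-2.4} 
{"x":-0.6,"y":-1.1,"z":0.2,"ax":0.2,"ay":1,"az":-2.3} 
{"x":-0.5,"y":-1.1,"z":0.2,"ax":0.2,"ay":1,"az":-2.4} 
{"x":-0.5,"y":-1.1,"z":0.1,"ax":0.2,"ay":0.9,"az":-2.3} 
{"x":-0.5,"y":-1.1,"z":0.2,"ax":0.2,"ay":1,"az":-2.4} 
{"x":-0.4,"y":-1.1,"z":0.1,"ax":0.3,"ay":0.9,"az":-2.3} 
-> [ 0.5542 -0.14    0.1981] [-180.  -10.  -10.]
{"x":-0.3,"y":-0.1,"z":0.1,"ax":0.6,"ay":1.5,"az":-1.9} 
{"x":-0.4,"y":-0.1,"z":0.1,"ax":0.6,"ay":1.5,"az":-1.9} 
{"x":-0.3,"y":-0.2,"z":0.1,"ax":0.6,"ay":1.5,"az":-1.9} 
{"x":-0.3,"y":-0.2,"z":0.1,"ax":0.6,"ay":1.5,"az":-1.9} 
{"x":-0.4,"y":-0.2,"z":0.1,"ax":0.6,"ay":1.5,"az":-1.9} 
{"x":-0.3,"y":-0.2,"z":0.1,"ax":0.6,"ay":1.5,"az":-1.8} 
{"x":-0.3,"y":-0.2,"z":0.1,"ax":0.6,"ay":1.5,"az":-1.9} 
{"x":-0.4,"y":-0.2,"z":0.1,"ax":0.5,"ay":1.5,"az":-1.8} 
{"x":-0.3,"y":-0.2,"z":0,"ax":0.6,"ay":1.4,"az":-1.9} 
{"x":-0.4,"y":-0.2,"z":0.1,"ax":0.5,"ay":1.5,"az":-1.8} 
-> [ 0.5246 -0.1213  0.1797] [180.  -25.    9.5]
```

Run:
```python
from h import *
plan([((.567,-.26,.22),tool(-33.8),5),(tray(0,-.20,.105)+[.01,0,.02],tool(-10,12),10),(tray(0,-.18,.105),tool(9.5,25),10)])
```

```text
{"x":0,"y":0,"z":-1.8,"ax":0,"ay":0,"az":0} 
{"x":0,"y":0,"z":-1.9,"ax":0,"ay":0,"az":0} 
{"x":0,"y":0,"z":-1.8,"ax":0,"ay":0,"az":0} 
{"x":-0.1,"y":0,"z":-1.9,"ax":0,"ay":0,"az":-0.1} 
{"x":0,"y":0,"z":-1.8,"ax":0.1,"ay":0,"az":0} 
-> [ 0.5669 -0.2604  0.2196] [-180.    -0.   -33.8]
{"x":-0.5,"y":-0.4,"z":0.2,"ax":0.2,"ay":1.2,"az":-2.4} 
{"x":-0.5,"y":-0.4,"z":0.2,"ax":0.3,"ay":1.2,"az":-2.4} 
{"x":-0.5,"y":-0.4,"z":0.2,"ax":0.2,"ay":1.2,"az":-2.4} 
{"x":-0.4,"y":-0.5,"z":0.2,"ax":0.3,"ay":1.2,"az":-2.4} 
{"x":-0.4,"y":-0.5,"z":0.2,"ax":0.2,"ay":1.2,"az":-2.4} 
{"x":-0.4,"y":-0.5,"z":0.1,"ax":0.3,"ay":1.2,"az":-2.3} 
{"x":-0.4,"y":-0.5,"z":0.1,"ax":0.2,"ay":1.1,"az":-2.4} 
{"x":-0.4,"y":-0.5,"z":0.1,"ax":0.3,"ay":1.2,"az":-2.3} 
{"x":-0.4,"y":-0.5,"z":0.2,"ax":0.2,"ay":1.1,"az":-2.4} 
{"x":-0.3,"y":-0.6,"z":0.1,"ax":0.3,"ay":1.2,"az":-2.3} 
-> [ 0.5483 -0.1998  0.2003] [-180.  -12.  -10.]
{"x":-0.2,"y":-0.2,"z":0.2,"ax":0.6,"ay":1.3,"az":-1.9} 
{"x":-0.2,"y":-0.2,"z":0.2,"ax":0.6,"ay":1.3,"az":-1.8} 
{"x":-0.2,"y":-0.2,"z":0.1,"ax":0.6,"ay":1.3,"az":-1.9} 
{"x":-0.2,"y":-0.2,"z":0.2,"ax":0.6,"ay":1.3,"az":-1.8} 
{"x":-0.2,"y":-0.2,"z":0.1,"ax":0.6,"ay":1.3,"az":-1.9} 
{"x":-0.2,"y":-0.2,"z":0.1,"ax":0.6,"ay":1.3,"az":-1.8} 
{"x":-0.2,"y":-0.2,"z":0.2,"ax":0.6,"ay":1.3,"az":-1.9} 
{"x":-0.2,"y":-0.2,"z":0.1,"ax":0.7,"ay":1.3,"az":-1.8} 
{"x":-0.2,"y":-0.2,"z":0.1,"ax":0.6,"ay":1.2,"az":-1.9} 
{"x":-0.2,"y":-0.1,"z":0.2,"ax":0.7,"ay":1.3,"az":-1.8} 
-> [ 0.5345 -0.1803  0.18  ] [-180.   -25.     9.5]
```

{"method": "jog_arm", "body": {"motion": [{"x": 0,"y": 0,"z": -1.8,"ax": 0,"ay": 0,"az": 0},{"x": 0,"y": 0,"z": -1.9,"ax": 0,"ay": 0,"az": 0},{"x": 0,"y": 0,"z": -1.8,"ax": 0,"ay": 0,"az": 0},{"x": 0,"y": 0,"z": -1.9,"ax": 0,"ay": 0,"az": 0},{"x": 0,"y": 0,"z": -1.8,"ax": 0,"ay": 0,"az": 0}]}}

```text
time_s: 10.8
tool_pos: [0.5677, -0.2589, 0.2184]
tool_rot: [-180.0, 0.1, -33.8]
force: [-0.3, 0.9, -5.1]
grip_width: 0.0276
grasp_force: 49.8
```

{"method": "jog_arm", "body": {"motion": [{"x": -0.5,"y": -0.4,"z": 0.2,"ax": 0.2,"ay": 1.2,"az": -2.4},{"x": -0.5,"y": -0.4,"z": 0.2,"ax": 0.3,"ay": 1.2,"az": -2.4},{"x": -0.5,"y": -0.4,"z": 0.2,"ax": 0.2,"ay": 1.2,"az": -2.4},{"x": -0.4,"y": -0.5,"z": 0.2,"ax": 0.3,"ay": 1.2,"az": -2.4},{"x": -0.4,"y": -0.5,"z": 0.2,"ax": 0.2,"ay": 1.2,"az": -2.4}]}}

```text
time_s: 11.3
tool_pos: [0.5582, -0.2282, 0.2066]
tool_rot: [-179.4, -6.0, -21.7]
force: [0.3, 0.3, -5.5]
grip_width: 0.0274
grasp_force: 49.8
```

{"method": "jog_arm", "body": {"motion": [{"x": -0.4,"y": -0.5,"z": 0.1,"ax": 0.3,"ay": 1.2,"az": -2.3},{"x": -0.4,"y": -0.5,"z": 0.1,"ax": 0.2,"ay": 1.1,"az": -2.4},{"x": -0.4,"y": -0.5,"z": 0.1,"ax": 0.3,"ay": 1.2,"az": -2.3},{"x": -0.4,"y": -0.5,"z": 0.2,"ax": 0.2,"ay": 1.1,"az": -2.4},{"x": -0.3,"y": -0.6,"z": 0.1,"ax": 0.3,"ay": 1.2,"az": -2.3}]}}

```text
time_s: 11.8
tool_pos: [0.5483, -0.198, 0.1979]
tool_rot: [-179.9, -11.8, -9.9]
force: [-0.1, -0.0, -5.0]
grip_width: 0.0273
grasp_force: 49.8
```

{"method": "jog_arm", "body": {"motion": [{"x": -0.2,"y": -0.2,"z": 0.2,"ax": 0.6,"ay": 1.3,"az": -1.9},{"x": -0.2,"y": -0.2,"z": 0.2,"ax": 0.6,"ay": 1.3,"az": -1.8},{"x": -0.2,"y": -0.2,"z": 0.1,"ax": 0.6,"ay": 1.3,"az": -1.9},{"x": -0.2,"y": -0.2,"z": 0.2,"ax": 0.6,"ay": 1.3,"az": -1.8},{"x": -0.2,"y": -0.2,"z": 0.1,"ax": 0.6,"ay": 1.3,"az": -1.9}]}}

```text
time_s: 12.3
tool_pos: [0.5416, -0.1872, 0.1876]
tool_rot: [-179.4, -18.4, -0.4]
force: [-0.2, -1.0, -5.2]
grip_width: 0.0277
grasp_force: 49.8
```

{"method": "jog_arm", "body": {"motion": [{"x": -0.2,"y": -0.2,"z": 0.1,"ax": 0.6,"ay": 1.3,"az": -1.8},{"x": -0.2,"y": -0.2,"z": 0.2,"ax": 0.6,"ay": 1.3,"az": -1.9},{"x": -0.2,"y": -0.2,"z": 0.1,"ax": 0.7,"ay": 1.3,"az": -1.8},{"x": -0.2,"y": -0.2,"z": 0.1,"ax": 0.6,"ay": 1.2,"az": -1.9},{"x": -0.2,"y": -0.1,"z": 0.2,"ax": 0.7,"ay": 1.3,"az": -1.8}]}}

```text
time_s: 12.8
tool_pos: [0.5344, -0.1784, 0.1778]
tool_rot: [-179.9, -24.8, 9.5]
force: [-0.8, 0.6, -5.6]
grip_width: 0.0273
grasp_force: 49.8
```

Run:
```python
from h import *
o=env.get_obs();print(o['qpos'].round(1))
plan([(tray(0,0,.105),tool(9.5,25),10)])
```

```text
[ 25.   -4.7  -0.3 118.1 -19.   47.4 -45.2]
{"x":0,"y":-1.8,"z":0,"ax":0,"ay":0,"az":0} 
{"x":0,"y":-1.8,"z":0,"ax":0,"ay":0,"az":0} 
{"x":0,"y":-1.8,"z":0,"ax":0,"ay":0,"az":0} 
{"x":0,"y":-1.8,"z":0,"ax":0,"ay":0,"az":0} 
{"x":0,"y":-1.8,"z":0,"ax":0,"ay":0,"az":0} 
{"x":0,"y":-1.8,"z":0,"ax":0,"ay":0,"az":0} 
{"x":0,"y":-1.8,"z":0,"ax":0,"ay":0,"az":0} 
{"x":0,"y":-1.7,"z":-0.1,"ax":-0.1,"ay":0.1,"az":0} 
{"x":0.1,"y":-1.8,"z":0,"ax":0,"ay":0,"az":0} 
{"x":0,"y":-1.7,"z":-0.1,"ax":-0.1,"ay":0.1,"az":0} 
-> [ 0.5048 -0.0029  0.1804] [179.9 -25.    9.5]
```

{"method": "jog_arm", "body": {"motion": [{"x": 0,"y": -1.8,"z": 0,"ax": 0,"ay": 0,"az": 0},{"x": 0,"y": -1.8,"z": 0,"ax": 0,"ay": 0,"az": 0},{"x": 0,"y": -1.8,"z": 0,"ax": 0,"ay": 0,"az": 0},{"x": 0,"y": -1.8,"z": 0,"ax": 0,"ay": 0,"az": 0},{"x": 0,"y": -1.8,"z": 0,"ax": 0,"ay": 0,"az": 0}]}}

```text
time_s: 13.3
tool_pos: [0.5192, -0.0894, 0.1776]
tool_rot: [-179.9, -24.8, 9.4]
force: [0.3, 1.5, -5.5]
grip_width: 0.0272
grasp_force: 49.8
```

{"method": "jog_arm", "body": {"motion": [{"x": 0,"y": -1.8,"z": 0,"ax": 0,"ay": 0,"az": 0},{"x": 0,"y": -1.8,"z": 0,"ax": 0,"ay": 0,"az": 0},{"x": 0,"y": -1.7,"z": 0,"ax": 0,"ay": 0,"az": 0},{"x": 0,"y": -1.7,"z": 0,"ax": 0,"ay": 0,"az": 0},{"x": 0,"y": -1.7,"z": 0,"ax": 0,"ay": 0,"az": 0}]}}

```text
time_s: 13.8
tool_pos: [0.5048, -0.0039, 0.1776]
tool_rot: [-179.9, -24.7, 9.4]
force: [0.2, -0.3, -5.6]
grip_width: 0.0272
grasp_force: 49.8
```

Run:
```python
from h import *
o=env.get_obs();print(o['qpos'].round(1),o['tool_pos'],o['tool_rot'])
cv2.imwrite('pics/w3.png',env.read_camera('wrist')[:,:,::-1])
plan([(tray(0,0,.105),tool(9.5,25),1),(tray(0,0,.056),tool(9.5,25),10)])
```

```text
[ 18.7 -15.3 -15.6 126.4 -13.2  44.7 -70.3] [ 0.50477217 -0.00394582  0.17764449] [-179.89863193  -24.73211843    9.43560302]
{"x":0.1,"y":0.2,"z":-0.2,"ax":-0.2,"ay":0.3,"az":0.1} 
-> [ 0.5046 -0.0026  0.1798] [-180.   -25.     9.5]
{"x":0,"y":0,"z":0.5,"ax":0,"ay":0,"az":0} 
{"x":0,"y":0,"z":0.5,"ax":0,"ay":0,"az":0} 
{"x":0,"y":0,"z":0.5,"ax":0,"ay":0,"az":0} 
{"x":0,"y":0,"z":0.5,"ax":0,"ay":0,"az":0} 
{"x":0,"y":0,"z":0.5,"ax":0,"ay":0,"az":0} 
{"x":0,"y":0,"z":0.5,"ax":0,"ay":0,"az":0} 
{"x":0,"y":0,"z":0.5,"ax":0,"ay":0,"az":0} 
{"x":0,"y":0,"z":0.5,"ax":0,"ay":0,"az":0} 
{"x":0,"y":0,"z":0.4,"ax":0,"ay":0,"az":0} 
{"x":0,"y":0,"z":0.5,"ax":0,"ay":0,"az":0} 
-> [0.5251 0.0008 0.1354] [-180.   -25.     9.5]
```

View pics/w3.png

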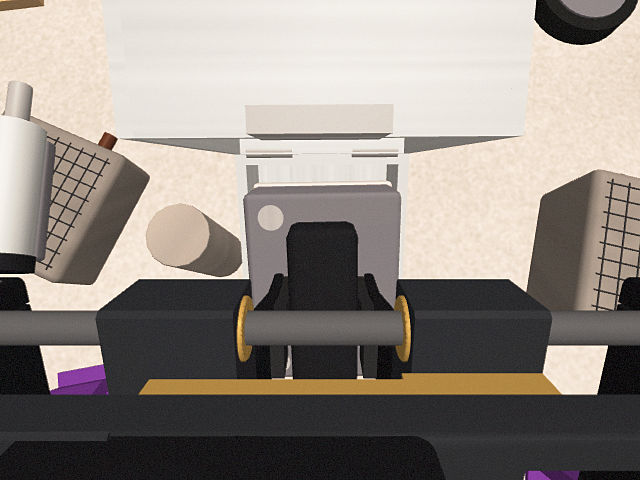

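The wrist view shows the probe (columns 245–400) centred between the tray side walls (columns 238–409). I'll check the fore-aft position by predicting the edge rows.

Run:
```python
from h import *
p=env.camera_params('wrist')
o=env.get_obs(); r=rot(o['tool_rot']); t=o['tool_pos']
for n,q in dict(sole=(.05,0,.0476),top=(.05,0,.0076),topL=(.05,-.038,.0076),topR=(.05,.038,.0076),bar=(.04,0,-.0264)).items(): print(n,pix('',t+r.apply(q),p).round(1))
for q in [(.062,.05,.046),(.062,-.05,.046),(.056,0,.046),(.056,0,.006)]: print('tray',q,pix('',tray(*q),p).round(1))
```

```text
sole [323.9 181.4]
top [323.9 191.5]
topL [240.5 191.4]
topR [407.4 191.6]
bar [324. 231.]
tray (0.062, 0.05, 0.046) [240.8 155.3]
tray (0.062, -0.05, 0.046) [415.5 155.8]
tray (0.056, 0, 0.046) [328.  166.2]
tray (0.056, 0, 0.006) [327.6 161.5]
```

{"method": "jog_arm", "body": {"motion": [{"x": 0.1,"y": 0,"z": 0.6,"ax": 0,"ay": 0.3,"az": 0},{"x": 0,"y": 0,"z": 0.7,"ax": 0,"ay": 0,"az": 0},{"x": 0,"y": 0,"z": 0.7,"ax": 0,"ay": 0,"az": 0},{"x": 0,"y": 0,"z": 0.6,"ax": 0,"ay": 0,"az": 0},{"x": 0,"y": 0,"z": 0.4,"ax": 0,"ay": 0,"az": 0}]}}

```text
time_s: 14.35
tool_pos: [0.5202, -0.0034, 0.152]
tool_rot: [-179.9, -25.2, 9.4]
force: [0.4, 0.2, -5.2]
grip_width: 0.0272
grasp_force: 49.8
```

{"method": "jog_arm", "body": {"motion": [{"x": 0,"y": 0,"z": 0.3,"ax": 0,"ay": 0,"az": 0},{"x": 0,"y": 0,"z": 0.3,"ax": 0,"ay": 0,"az": 0},{"x": 0,"y": 0,"z": 0.3,"ax": 0,"ay": 0,"az": 0},{"x": 0,"y": 0,"z": 0.2,"ax": 0,"ay": 0,"az": 0},{"x": 0,"y": 0,"z": 0.2,"ax": 0,"ay": 0,"az": 0}]}}

```text
time_s: 14.85
tool_pos: [0.526, -0.0021, 0.1415]
tool_rot: [-180.0, -25.3, 9.4]
force: [0.5, 0.5, -5.1]
grip_width: 0.0271
grasp_force: 49.8
```

```bash
cat >> h.py <<'E'
def intray(t):
    d=np.asarray(t)-CO; h=d[0]*np.cos(CY)+d[1]*np.sin(CY); y=-d[0]*np.sin(CY)+d[1]*np.cos(CY); v=d[2]-.085
    s,c=np.sin(np.radians(25)),np.cos(np.radians(25)); return np.array([h*c+v*s,y,-h*s+v*c])
E
python3 -c "
from h import *
o=env.get_obs();print(intray(o['tool_pos']).round(4),o['tool_rot'],o['force'],o['qpos'].round(1))"
```

```text
[ 0.0026 -0.003   0.0611] [-179.99634801  -25.31151859    9.42559428] [ 0.49374021  0.48360667 -5.06057034] [ 18.6 -10.3 -16.7 127.2 -12.3  38.3 -71.1]
```

{"method": "jog_arm", "body": {"motion": [{"x": -0.2,"y": 0,"z": 0.2,"ax": 0,"ay": -0.3,"az": 0},{"x": 0,"y": 0,"z": 0.1,"ax": 0,"ay": 0,"az": 0},{"x": 0,"y": 0,"z": 0.1,"ax": 0,"ay": 0,"az": 0},{"x": 0,"y": 0,"z": 0.1,"ax": 0,"ay": 0,"az": 0},{"x": 0,"y": 0,"z": 0.1,"ax": 0,"ay": 0,"az": 0}]}}

```text
time_s: 15.35
tool_pos: [0.5268, -0.0021, 0.1352]
tool_rot: [-180.0, -25.0, 9.4]
force: [-0.3, 0.0, -5.6]
grip_width: 0.0274
grasp_force: 49.8
```

{"method": "jog_arm", "body": {"motion": [{"x": 0,"y": 0,"z": 0.1,"ax": 0,"ay": 0,"az": 0},{"x": 0,"y": 0,"z": 0,"ax": 0,"ay": 0,"az": 0},{"x": 0,"y": 0,"z": 0,"ax": 0,"ay": 0,"az": 0},{"x": 0,"y": 0,"z": 0,"ax": 0,"ay": 0,"az": 0},{"x": 0,"y": 0,"z": 0,"ax": 0,"ay": 0,"az": 0}]}}

```text
time_s: 15.85
tool_pos: [0.5271, -0.002, 0.1343]
tool_rot: [-180.0, -25.0, 9.4]
force: [-0.7, -0.2, -4.9]
grip_width: 0.0277
grasp_force: 49.8
```

```bash
python3 -c "
from h import *
o=env.get_obs();print(intray(o['tool_pos']).round(4),o['tool_rot'],o['force'],o['wrist_torque'])"
```

```text
[ 0.0005 -0.003   0.0542] [-179.99264318  -25.0024459     9.42295301] [-0.67597821 -0.21883205 -4.86045508] [-0.13871146  1.02137997 -0.02588693]
```

No contact yet; I'll go down in 1 mm steps.

{"method": "jog_arm", "body": {"motion": [{"x": 0,"y": 0,"z": 0.1,"ax": 0,"ay": 0,"az": 0},{"x": 0,"y": 0,"z": 0,"ax": 0,"ay": 0,"az": 0},{"x": 0,"y": 0,"z": 0.1,"ax": 0,"ay": 0,"az": 0},{"x": 0,"y": 0,"z": 0,"ax": 0,"ay": 0,"az": 0},{"x": 0,"y": 0,"z": 0,"ax": 0,"ay": 0,"az": 0}]}}

```text
time_s: 16.35
tool_pos: [0.5271, -0.0023, 0.1338]
tool_rot: [180.0, -24.9, 9.4]
force: [-17.5, -0.9, 12.8]
grip_width: 0.0272
grasp_force: 49.8
```

```bash
python3 -c "
from h import *
o=env.get_obs();print(intray(o['tool_pos']).round(4),o['tool_rot'],o['force'],o['wrist_torque'])"
```

```text
[ 0.0003 -0.0033  0.0537] [179.99925735 -24.9197017    9.41224596] [-17.50761666  -0.91607363  12.78719816] [0.13986201 2.58721536 0.28674299]
```

{"method": "jog_arm", "body": {"motion": [{"x": 0,"y": 0,"z": -0.1,"ax": 0,"ay": 0,"az": 0},{"x": 0,"y": 0,"z": 0,"ax": 0,"ay": 0,"az": 0},{"x": 0,"y": 0,"z": 0,"ax": 0,"ay": 0,"az": 0},{"x": 0,"y": 0,"z": 0,"ax": 0,"ay": 0,"az": 0},{"x": 0,"y": 0,"z": 0,"ax": 0,"ay": 0,"az": 0}], "squeeze": 5}}

```text
time_s: 16.85
tool_pos: [0.5275, -0.002, 0.1339]
tool_rot: [180.0, -25.0, 9.4]
force: [-6.7, -0.4, 3.0]
grip_width: 0.028
grasp_force: 5.0
```

{"method": "jog_arm", "body": {"motion": [{"x": 0,"y": 0,"z": 0,"ax": 0,"ay": 0,"az": 0},{"x": 0,"y": 0,"z": 0,"ax": 0,"ay": 0,"az": 0},{"x": 0,"y": 0,"z": 0,"ax": 0,"ay": 0,"az": 0},{"x": 0,"y": 0,"z": 0,"ax": 0,"ay": 0,"az": 0},{"x": 0,"y": 0,"z": 0,"ax": 0,"ay": 0,"az": 0}], "claw": 0.4}}

```text
time_s: 17.35
tool_pos: [0.5278, -0.0019, 0.1336]
tool_rot: [180.0, -25.0, 9.4]
force: [-0.6, -0.0, 0.1]
grip_width: 0.0575
grasp_force: 0.0
```

{"method": "jog_arm", "body": {"motion": [{"x": 0,"y": 0,"z": 0,"ax": 0,"ay": 0,"az": 0},{"x": 0,"y": 0,"z": 0,"ax": 0,"ay": 0,"az": 0},{"x": 0,"y": 0,"z": 0,"ax": 0,"ay": 0,"az": 0},{"x": 0,"y": 0,"z": 0,"ax": 0,"ay": 0,"az": 0},{"x": 0,"y": 0,"z": 0,"ax": 0,"ay": 0,"az": 0}]}}

```text
time_s: 17.85
tool_pos: [0.5275, -0.0019, 0.1334]
tool_rot: [-180.0, -25.0, 9.4]
force: [-0.2, -0.8, -0.2]
grip_width: 0.0613
grasp_force: 0.0
```

Run:
```python
from h import *
o=env.get_obs(); print(intray(o['tool_pos']).round(4))
im=env.read_camera('wrist')
cv2.imwrite('pics/w4.png',im[100:400,160:480,::-1].repeat(2,0).repeat(2,1))
p=env.camera_params('wrist')
for q in [(.05,0,.046),(.05,.038,.046),(.05,-.038,.046),(.04,0,.08),(.062,.05,.046),(.062,-.05,.046)]: print(q,pix('',tray(*q),p).round(1))
```

```text
[ 0.0005 -0.003   0.0531]
(0.05, 0, 0.046) [317.2 192.7]
(0.05, 0.038, 0.046) [233.6 192.7]
(0.05, -0.038, 0.046) [400.8 192.7]
(0.04, 0, 0.08) [315.9 232.5]
(0.062, 0.05, 0.046) [205.  165.9]
(0.062, -0.05, 0.046) [429.2 165.8]
```

View pics/w4.png

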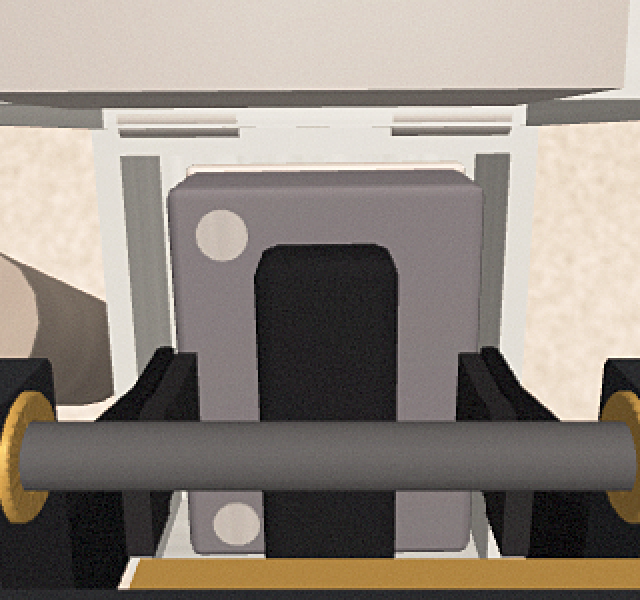

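```bash
cat > lid.py <<'E'
from h import *
def P(th,gap=0.,L=.100,y=0.): 
    u=np.array([-np.cos(th),np.sin(th)]); n=np.array([np.sin(th),np.cos(th)])
    q=np.array([.062,.046])+L*u+(.044+gap)*n
    return tray(q[0],y,q[1])
D=np.array([np.cos(CY),np.sin(CY),0])
E
python3 - <<'E'
from lid import *
print(P(1.65),P(0))
s0=P(1.65,.025)+.01*D; print('behind',s0)
plan([(tray(0.0005,-.003,.103),tool(9.5,25),5),(tray(0,-.19,.107),tool(9.5,25),10),((.56,-.21,.36),tool(9.5,5),8),(np.array([.68,-.17,.37]),tool(9.5,0),7),(s0+[0.03,0,.09],tool(9.5,0),8),(s0+[.01,0,0],tool(9.5,0),7)])
E
```

```text
[0.59112595 0.01179967 0.2619647 ] [ 0.47721862 -0.00726188  0.15050821]
behind [0.62409019 0.01731599 0.27070434]
{"x":0,"y":0,"z":-1,"ax":0,"ay":0,"az":0} 
{"x":0,"y":0,"z":-1,"ax":0,"ay":0,"az":0} 
{"x":0,"y":0,"z":-1,"ax":0,"ay":0,"az":0} 
{"x":0,"y":0,"z":-1,"ax":0,"ay":0,"az":0} 
{"x":0,"y":0,"z":-1,"ax":0,"ay":0,"az":-0.1} 
-> [ 0.5066 -0.0054  0.1787] [180.  -25.    9.5]
{"x":0,"y":1.9,"z":0,"ax":0,"ay":0,"az":0} 
{"x":0,"y":1.9,"z":0,"ax":0,"ay":0,"az":0} 
{"x":0,"y":1.9,"z":0,"ax":0,"ay":0,"az":0} 
{"x":0,"y":1.9,"z":-0.1,"ax":0,"ay":0,"az":0} 
{"x":0,"y":1.8,"z":0,"ax":0,"ay":0,"az":0} 
{"x":0,"y":1.9,"z":-0.1,"ax":0,"ay":0,"az":0} 
{"x":0,"y":1.8,"z":0,"ax":0,"ay":0,"az":0} 
{"x":0,"y":1.9,"z":-0.1,"ax":0,"ay":0,"az":0} 
{"x":0,"y":1.8,"z":0,"ax":0,"ay":0,"az":0} 
{"x":-0.1,"y":1.9,"z":-0.1,"ax":0,"ay":0,"az":0} 
-> [ 0.535  -0.1902  0.182 ] [180.  -25.    9.5]
{"x":1.2,"y":0.3,"z":-1.9,"ax":0,"ay":-2.5,"az":0} 
{"x":1.1,"y":0.3,"z":-2,"ax":0,"ay":-2.5,"az":0} 
{"x":1,"y":0.3,"z":-2,"ax":0,"ay":-2.5,"az":0} 
{"x":0.9,"y":0.3,"z":-2,"ax":0,"ay":-2.5,"az":0} 
{"x":0.8,"y":0
[... 771 characters left out ...]
z":0.1,"ax":0,"ay":0,"az":0} 
{"x":0.1,"y":-2.4,"z":0.1,"ax":0,"ay":0,"az":0} 
{"x":0,"y":-2.3,"z":0.1,"ax":0,"ay":0,"az":0} 
{"x":0.1,"y":-2.4,"z":0.1,"ax":0,"ay":0,"az":0} 
{"x":0,"y":-2.3,"z":0.2,"ax":0,"ay":0,"az":0} 
{"x":0.1,"y":-2.4,"z":0.1,"ax":0,"ay":0,"az":0} 
-> [0.6543 0.0175 0.3611] [180.    0.    9.5]
{"x":-0.3,"y":0,"z":1.3,"ax":0,"ay":0,"az":0} 
{"x":-0.3,"y":-0.1,"z":1.3,"ax":0,"ay":0,"az":0} 
{"x":-0.3,"y":0,"z":1.3,"ax":0,"ay":0,"az":0} 
{"x":-0.3,"y":-0.1,"z":1.3,"ax":0,"ay":0,"az":0} 
{"x":-0.3,"y":0,"z":1.3,"ax":0,"ay":0,"az":0} 
{"x":-0.2,"y":-0.1,"z":1.3,"ax":0,"ay":0,"az":0} 
{"x":-0.3,"y":0,"z":1.2,"ax":0,"ay":0,"az":0} 
-> [0.6341 0.0171 0.2711] [180.    0.    9.5]
```

{"method": "jog_arm", "body": {"motion": [{"x": 0,"y": 0,"z": -1,"ax": 0,"ay": 0,"az": 0},{"x": 0,"y": 0,"z": -1,"ax": 0,"ay": 0,"az": 0},{"x": 0,"y": 0,"z": -1,"ax": 0,"ay": 0,"az": 0},{"x": 0,"y": 0,"z": -1,"ax": 0,"ay": 0,"az": 0},{"x": 0,"y": 0,"z": -1,"ax": 0,"ay": 0,"az": 0}]}}

```text
time_s: 18.4
tool_pos: [0.5064, -0.0055, 0.1799]
tool_rot: [180.0, -25.0, 9.4]
force: [-0.2, -0.1, -0.4]
grip_width: 0.0609
grasp_force: 0.0
```

{"method": "jog_arm", "body": {"motion": [{"x": 0,"y": 1.9,"z": 0,"ax": 0,"ay": 0,"az": 0},{"x": 0,"y": 1.9,"z": 0,"ax": 0,"ay": 0,"az": 0},{"x": 0,"y": 1.9,"z": 0,"ax": 0,"ay": 0,"az": 0},{"x": 0,"y": 1.9,"z": 0,"ax": 0,"ay": 0,"az": 0},{"x": 0,"y": 1.9,"z": 0,"ax": 0,"ay": 0,"az": 0}]}}

```text
time_s: 18.9
tool_pos: [0.5221, -0.0999, 0.1794]
tool_rot: [180.0, -25.0, 9.4]
force: [0.5, 0.1, 0.7]
grip_width: 0.0615
grasp_force: 0.0
```

{"method": "jog_arm", "body": {"motion": [{"x": 0,"y": 1.9,"z": 0,"ax": 0,"ay": 0,"az": 0},{"x": 0,"y": 1.9,"z": 0,"ax": 0,"ay": 0,"az": 0},{"x": 0,"y": 1.8,"z": -0.1,"ax": 0,"ay": 0,"az": 0},{"x": 0,"y": 1.8,"z": -0.1,"ax": 0,"ay": 0,"az": 0},{"x": 0,"y": 1.9,"z": -0.1,"ax": 0,"ay": 0,"az": 0}]}}

```text
time_s: 19.4
tool_pos: [0.5361, -0.1917, 0.1821]
tool_rot: [180.0, -25.0, 9.4]
force: [-0.5, -0.2, -0.2]
grip_width: 0.0605
grasp_force: 0.0
```

{"method": "jog_arm", "body": {"motion": [{"x": 1.2,"y": 0.3,"z": -1.9,"ax": 0,"ay": -2.5,"az": 0},{"x": 1.1,"y": 0.3,"z": -2,"ax": 0,"ay": -2.5,"az": 0},{"x": 1,"y": 0.3,"z": -2,"ax": 0,"ay": -2.5,"az": 0},{"x": 0.9,"y": 0.3,"z": -2,"ax": 0,"ay": -2.5,"az": 0},{"x": 0.8,"y": 0.3,"z": -2.1,"ax": 0,"ay": -2.5,"az": 0}], "claw": -1, "squeeze": 20}}

```text
time_s: 19.9
tool_pos: [0.551, -0.204, 0.2945]
tool_rot: [180.0, -12.4, 9.4]
force: [-0.4, -0.7, -0.8]
grip_width: 0.0286
grasp_force: 0.0
```

{"method": "jog_arm", "body": {"motion": [{"x": 0.8,"y": 0.3,"z": -2.1,"ax": 0,"ay": -2.5,"az": 0},{"x": 0.6,"y": 0.3,"z": -2.1,"ax": 0,"ay": -2.5,"az": 0},{"x": 0.6,"y": 0.3,"z": -2.2,"ax": 0,"ay": -2.5,"az": 0},{"x": 1.8,"y": -0.3,"z": 0,"ax": 0,"ay": -0.7,"az": 0},{"x": 1.8,"y": -0.3,"z": 0,"ax": 0,"ay": -0.7,"az": 0}]}}

```text
time_s: 20.4
tool_pos: [0.5961, -0.1999, 0.3641]
tool_rot: [179.9, -3.7, 9.4]
force: [0.6, 0.8, 0.2]
grip_width: 0.0009
grasp_force: 0.0
```

{"method": "jog_arm", "body": {"motion": [{"x": 1.8,"y": -0.3,"z": 0,"ax": 0,"ay": -0.7,"az": 0},{"x": 1.8,"y": -0.3,"z": -0.1,"ax": 0,"ay": -0.7,"az": 0},{"x": 1.8,"y": -0.3,"z": -0.1,"ax": 0,"ay": -0.7,"az": 0},{"x": 1.8,"y": -0.2,"z": -0.1,"ax": 0,"ay": -0.7,"az": 0},{"x": 1.7,"y": -0.3,"z": -0.1,"ax": 0,"ay": -0.8,"az": 0}]}}

```text
time_s: 20.9
tool_pos: [0.6812, -0.1711, 0.3704]
tool_rot: [180.0, 0.0, 9.4]
force: [-0.2, 0.6, -0.0]
grip_width: 0.0002
grasp_force: 0.0
```

Run:
```python
from lid import *
t=env.read_camera('top'); s=env.read_camera('side')
cv2.imwrite('pics/st3.png',np.hstack([cv2.resize(t[160:320,220:380],(400,400)),cv2.resize(s[160:320,240:400],(400,400))])[:,:,::-1])
print(env.get_obs()['qpos'].round(1))
s0=P(1.65,.025)+.01*D
plan([(s0+[0.03,0,.08],tool(9.5,0),9),(s0+[.01,0,0],tool(9.5,0),6)])
for q in [(.124,1)]: print('free edge outer px',pix('top',P(1.65,0,.124)),pix('top',P(1.65,-.044,.124)))
```

```text
[ 14.2  24.6  -3.8  58.5   1.5  97.1 -69.5]
{"x":0,"y":-2.1,"z":0.2,"ax":0,"ay":0,"az":0} 
{"x":0,"y":-2.1,"z":0.2,"ax":0,"ay":0,"az":0} 
{"x":0,"y":-2.1,"z":0.2,"ax":0,"ay":0,"az":0} 
{"x":0.1,"y":-2.1,"z":0.2,"ax":0,"ay":0,"az":0} 
{"x":0,"y":-2.1,"z":0.2,"ax":0,"ay":0,"az":0} 
{"x":0.1,"y":-2.1,"z":0.2,"ax":0,"ay":0,"az":0} 
{"x":0,"y":-2.1,"z":0.2,"ax":0,"ay":0,"az":0} 
{"x":0.1,"y":-2.1,"z":0.2,"ax":-0.1,"ay":0,"az":0.1} 
{"x":0,"y":-2,"z":0.2,"ax":0,"ay":0,"az":0} 
-> [0.6541 0.0169 0.3508] [-180.     0.     9.5]
{"x":-0.3,"y":-0.1,"z":1.3,"ax":0,"ay":0,"az":0} 
{"x":-0.3,"y":-0.1,"z":1.3,"ax":0,"ay":0,"az":0} 
{"x":-0.3,"y":0,"z":1.4,"ax":0,"ay":0,"az":0} 
{"x":-0.4,"y":-0.1,"z":1.3,"ax":0,"ay":0,"az":0} 
{"x":-0.3,"y":0,"z":1.4,"ax":0,"ay":0,"az":0} 
{"x":-0.4,"y":-0.1,"z":1.3,"ax":0,"ay":0,"az":0} 
-> [0.6336 0.0175 0.2708] [-180.     0.     9.5]
free edge outer px [285.35170616 185.21529161] [290.67044647 212.3487291 ]
```

View pics/st3.png

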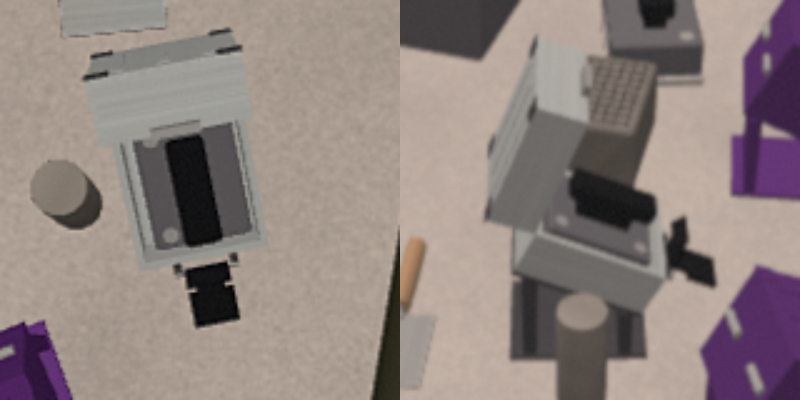

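The probe lies in the tray (top crop (190,190)). The open lid's free edge is centred at about crop (163,62), exactly as predicted. Next I'll move the tool behind the lid.

{"method": "jog_arm", "body": {"motion": [{"x": 0,"y": -2.1,"z": 0.2,"ax": 0,"ay": 0,"az": 0},{"x": 0,"y": -2.1,"z": 0.2,"ax": 0,"ay": 0,"az": 0},{"x": 0,"y": -2.1,"z": 0.2,"ax": 0,"ay": 0,"az": 0},{"x": 0.1,"y": -2.1,"z": 0.2,"ax": 0,"ay": 0,"az": 0},{"x": 0,"y": -2.1,"z": 0.2,"ax": 0,"ay": 0,"az": 0}]}}

```text
time_s: 21.5
tool_pos: [0.6635, -0.0674, 0.3603]
tool_rot: [180.0, -0.0, 9.4]
force: [0.7, 0.5, 0.0]
grip_width: 0.0003
grasp_force: 0.0
```

{"method": "jog_arm", "body": {"motion": [{"x": 0.1,"y": -2.1,"z": 0.2,"ax": 0,"ay": 0,"az": 0},{"x": 0,"y": -2.1,"z": 0.2,"ax": 0,"ay": 0,"az": 0},{"x": 0.1,"y": -2.1,"z": 0.2,"ax": 0,"ay": 0,"az": 0},{"x": 0,"y": -2,"z": 0.2,"ax": 0,"ay": 0,"az": 0},{"x": -0.3,"y": -0.1,"z": 1.3,"ax": 0,"ay": 0,"az": 0}]}}

```text
time_s: 22.0
tool_pos: [0.6494, 0.019, 0.3409]
tool_rot: [-179.9, -0.2, 9.7]
force: [0.3, 0.2, 0.3]
grip_width: 0.0002
grasp_force: 0.0
```

{"method": "jog_arm", "body": {"motion": [{"x": -0.3,"y": -0.1,"z": 1.3,"ax": 0,"ay": 0,"az": 0},{"x": -0.3,"y": 0,"z": 1.4,"ax": 0,"ay": 0,"az": 0},{"x": -0.4,"y": -0.1,"z": 1.3,"ax": 0,"ay": 0,"az": 0},{"x": -0.3,"y": 0,"z": 1.4,"ax": 0,"ay": 0,"az": 0},{"x": -0.4,"y": -0.1,"z": 1.3,"ax": 0,"ay": 0,"az": 0}]}}

```text
time_s: 22.5
tool_pos: [0.6317, 0.0143, 0.2717]
tool_rot: [180.0, -0.0, 9.4]
force: [-0.6, -0.3, 0.3]
grip_width: 0.0005
grasp_force: 0.0
```

Run:
```python
from lid import *
w=[(P(1.65)+.012*D,tool(9.5,0),3)]
for th in np.linspace(1.5,.1,15):
    a=.010*np.clip((th-.44)/.6,-1,1)
    w.append((P(th)+a*D,tool(9.5,0),2))
plan(w)
```

```text
{"x":-0.9,"y":-0.1,"z":0.3,"ax":0,"ay":0,"az":0} 
{"x":-1,"y":-0.2,"z":0.3,"ax":0,"ay":0,"az":-0.1} 
{"x":-0.9,"y":-0.1,"z":0.4,"ax":0,"ay":0,"az":0} 
-> [0.6034 0.0137 0.2617] [180.   -0.    9.5]
{"x":-0.9,"y":0,"z":0,"ax":0,"ay":0,"az":0} 
{"x":-1,"y":0,"z":0,"ax":0,"ay":0,"az":0} 
-> [0.5847 0.0106 0.2617] [180.   -0.    9.5]
{"x":-0.5,"y":0,"z":0.1,"ax":0,"ay":0,"az":0} 
{"x":-0.6,"y":0,"z":0.1,"ax":0,"ay":0,"az":0} 
-> [0.5738 0.0088 0.2597] [180.   -0.    9.5]
{"x":-0.5,"y":0,"z":0.1,"ax":0,"ay":0,"az":0} 
{"x":-0.5,"y":0,"z":0.1,"ax":0,"ay":0,"az":0} 
-> [0.5639 0.0071 0.2577] [180.   -0.    9.5]
{"x":-0.5,"y":0,"z":0.2,"ax":0,"ay":0,"az":0} 
{"x":-0.5,"y":0,"z":0.2,"ax":0,"ay":0,"az":0} 
-> [0.5541 0.0055 0.2537] [180.   -0.    9.5]
{"x":-0.5,"y":0,"z":0.2,"ax":0,"ay":0,"az":0} 
{"x":-0.5,"y":0,"z":0.3,"ax":0,"ay":0,"az":0} 
-> [0.5442 0.0038 0.2487] [180.   -0.    9.5]
{"x":-0.5,"y":0,"z":0.3,"ax":0,"ay":0,"az":0} 
{"x":-0.5,"y":0,"z":0.2,"ax":0,"ay":0,"az":0} 
-> [0.5344 0.0022 0.2437] [180.   -0.    9.5]
{"x":-0.5,"y":0,"z":0.3,"ax":0,"ay":0,"az":0} 
{"x":-0.6,"y":0,"z":0.
[... 523 characters left out ...]
0,"z":0.5,"ax":0,"ay":0,"az":0} 
{"x":-0.4,"y":0,"z":0.4,"ax":0,"ay":0,"az":0} 
-> [ 0.49   -0.0052  0.2037] [180.   -0.    9.5]
{"x":-0.3,"y":0,"z":0.5,"ax":0,"ay":0,"az":0} 
{"x":-0.3,"y":0,"z":0.5,"ax":0,"ay":0,"az":0} 
-> [ 0.4841 -0.0062  0.1937] [180.   -0.    9.5]
{"x":-0.3,"y":0,"z":0.5,"ax":0,"ay":0,"az":0} 
{"x":-0.2,"y":0,"z":0.6,"ax":0,"ay":0,"az":0} 
-> [ 0.4791 -0.007   0.1827] [180.   -0.    9.5]
{"x":-0.2,"y":0,"z":0.5,"ax":0,"ay":0,"az":0} 
{"x":-0.2,"y":0,"z":0.5,"ax":0,"ay":0,"az":0} 
-> [ 0.4752 -0.0077  0.1727] [180.   -0.    9.5]
{"x":-0.2,"y":0,"z":0.6,"ax":0,"ay":0,"az":0} 
{"x":-0.1,"y":0,"z":0.5,"ax":0,"ay":0,"az":0} 
-> [ 0.4722 -0.0082  0.1617] [180.   -0.    9.5]
```

{"method": "jog_arm", "body": {"motion": [{"x": -0.9,"y": -0.1,"z": 0.3,"ax": 0,"ay": 0,"az": 0},{"x": -1,"y": -0.2,"z": 0.3,"ax": 0,"ay": 0,"az": 0},{"x": -0.9,"y": -0.1,"z": 0.4,"ax": 0,"ay": 0,"az": 0},{"x": -0.9,"y": 0,"z": 0,"ax": 0,"ay": 0,"az": 0},{"x": -1,"y": 0,"z": 0,"ax": 0,"ay": 0,"az": 0}]}}

```text
time_s: 23.0
tool_pos: [0.5852, 0.0115, 0.2623]
tool_rot: [180.0, -0.1, 9.4]
force: [0.6, 0.0, -0.4]
grip_width: 0.0005
grasp_force: 0.3
```

{"method": "jog_arm", "body": {"motion": [{"x": -0.5,"y": 0,"z": 0.1,"ax": 0,"ay": 0,"az": 0},{"x": -0.6,"y": 0,"z": 0.1,"ax": 0,"ay": 0,"az": 0},{"x": -0.5,"y": 0,"z": 0.1,"ax": 0,"ay": 0,"az": 0},{"x": -0.5,"y": 0,"z": 0.1,"ax": 0,"ay": 0,"az": 0},{"x": -0.5,"y": 0,"z": 0.2,"ax": 0,"ay": 0,"az": 0}]}}

```text
time_s: 23.5
tool_pos: [0.5598, 0.0074, 0.2556]
tool_rot: [-180.0, -0.0, 9.4]
force: [-0.3, 0.8, 1.8]
grip_width: 0.0006
grasp_force: 0.6
```

{"method": "jog_arm", "body": {"motion": [{"x": -0.5,"y": 0,"z": 0.2,"ax": 0,"ay": 0,"az": 0},{"x": -0.5,"y": 0,"z": 0.2,"ax": 0,"ay": 0,"az": 0},{"x": -0.5,"y": 0,"z": 0.3,"ax": 0,"ay": 0,"az": 0},{"x": -0.5,"y": 0,"z": 0.3,"ax": 0,"ay": 0,"az": 0},{"x": -0.5,"y": 0,"z": 0.2,"ax": 0,"ay": 0,"az": 0}]}}

```text
time_s: 24.0
tool_pos: [0.5348, 0.0034, 0.2431]
tool_rot: [-180.0, 0.0, 9.4]
force: [2.0, -0.3, 0.4]
grip_width: 0.0006
grasp_force: 0.3
```

Run:
```python
from lid import *
s=env.read_camera('side'); w=env.read_camera('wrist')
cv2.imwrite('pics/c1.png',np.hstack([cv2.resize(s[140:320,220:400],(400,400)),cv2.resize(w,(400,300))[:, :] if 0 else cv2.resize(w,(400,400))])[:,:,::-1])
o=env.get_obs(); print(o['qpos'].round(1))
```

```text
[  5.1   4.2  -8.7  97.5   0.6  78.3 -84.3]
```

View pics/c1.png

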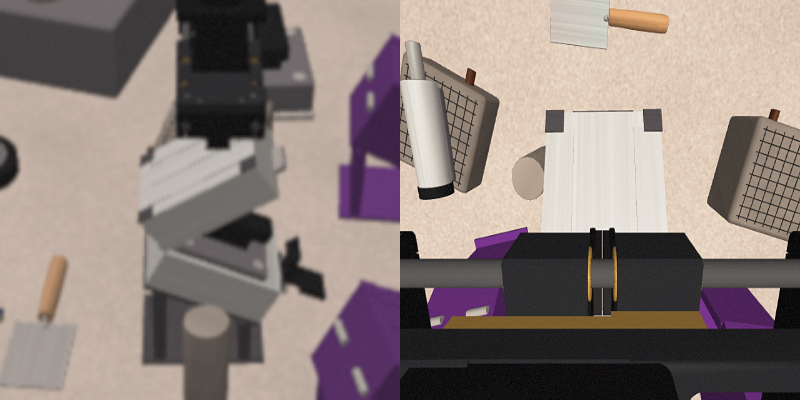

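The lid is following the fingertip and is now half shut, with the tip on the middle of its top. I'll carry on round the arc.

{"method": "jog_arm", "body": {"motion": [{"x": -0.5,"y": 0,"z": 0.3,"ax": 0,"ay": 0,"az": 0},{"x": -0.6,"y": 0,"z": 0.4,"ax": 0,"ay": 0,"az": 0},{"x": -0.5,"y": 0,"z": 0.4,"ax": 0,"ay": 0,"az": 0},{"x": -0.4,"y": 0,"z": 0.3,"ax": 0,"ay": 0,"az": 0},{"x": -0.5,"y": 0,"z": 0.4,"ax": 0,"ay": 0,"az": 0}]}}

```text
time_s: 24.6
tool_pos: [0.5104, -0.0007, 0.2254]
tool_rot: [-180.0, -0.0, 9.4]
force: [0.3, 0.2, 0.1]
grip_width: 0.0001
grasp_force: 0.3
```

{"method": "jog_arm", "body": {"motion": [{"x": -0.4,"y": 0,"z": 0.4,"ax": 0,"ay": 0,"az": 0},{"x": -0.4,"y": 0,"z": 0.5,"ax": 0,"ay": 0,"az": 0},{"x": -0.5,"y": 0,"z": 0.4,"ax": 0,"ay": 0,"az": 0},{"x": -0.3,"y": 0,"z": 0.5,"ax": 0,"ay": 0,"az": 0},{"x": -0.4,"y": 0,"z": 0.4,"ax": 0,"ay": 0,"az": 0}]}}

```text
time_s: 25.1
tool_pos: [0.4906, -0.004, 0.2032]
tool_rot: [-180.0, 0.0, 9.4]
force: [0.7, -0.4, 0.2]
grip_width: 0.0006
grasp_force: 0.3
```

{"method": "jog_arm", "body": {"motion": [{"x": -0.3,"y": 0,"z": 0.5,"ax": 0,"ay": 0,"az": 0},{"x": -0.3,"y": 0,"z": 0.5,"ax": 0,"ay": 0,"az": 0},{"x": -0.3,"y": 0,"z": 0.5,"ax": 0,"ay": 0,"az": 0},{"x": -0.2,"y": 0,"z": 0.6,"ax": 0,"ay": 0,"az": 0},{"x": -0.2,"y": 0,"z": 0.5,"ax": 0,"ay": 0,"az": 0}]}}

```text
time_s: 25.6
tool_pos: [0.4779, -0.0061, 0.1771]
tool_rot: [-180.0, 0.0, 9.4]
force: [-0.1, 1.0, 1.2]
grip_width: 0.0001
grasp_force: 0.4
```

{"method": "jog_arm", "body": {"motion": [{"x": -0.2,"y": 0,"z": 0.5,"ax": 0,"ay": 0,"az": 0},{"x": -0.2,"y": 0,"z": 0.6,"ax": 0,"ay": 0,"az": 0},{"x": -0.1,"y": 0,"z": 0.5,"ax": 0,"ay": 0,"az": 0},{"x": 0,"y": 0,"z": 0,"ax": 0,"ay": 0,"az": 0},{"x": 0,"y": 0,"z": 0,"ax": 0,"ay": 0,"az": 0}]}}

```text
time_s: 26.1
tool_pos: [0.4743, -0.0067, 0.1632]
tool_rot: [180.0, -0.2, 9.4]
force: [-0.8, 0.1, 8.5]
grip_width: 0.0004
grasp_force: 4.3
```

Run:
```python
from lid import *
o=env.get_obs(); print(intray(o['tool_pos']).round(4),o['qpos'].round(1))
```

```text
[-0.0352  0.001   0.1027] [ 6.100e+00 -4.000e-01 -8.500e+00  1.116e+02 -1.000e-01  6.870e+01
 -8.290e+01]
```

{"method": "jog_arm", "body": {"motion": [{"x": 0,"y": 0,"z": 0.2,"ax": 0,"ay": 0,"az": 0},{"x": 0,"y": 0,"z": 0.2,"ax": 0,"ay": 0,"az": 0},{"x": 0,"y": 0,"z": 0.1,"ax": 0,"ay": 0,"az": 0},{"x": 0,"y": 0,"z": 0,"ax": 0,"ay": 0,"az": 0},{"x": 0,"y": 0,"z": 0,"ax": 0,"ay": 0,"az": 0}]}}

```text
time_s: 26.6
tool_pos: [0.4745, -0.0067, 0.1617]
tool_rot: [180.0, -0.2, 9.4]
force: [-9.2, -0.7, 29.6]
grip_width: 0.0006
grasp_force: 15.0
```

{"method": "jog_arm", "body": {"motion": [{"x": 0,"y": 0,"z": 0.2,"ax": 0,"ay": 0,"az": 0},{"x": 0,"y": 0,"z": 0.1,"ax": 0,"ay": 0,"az": 0},{"x": 0,"y": 0,"z": 0.1,"ax": 0,"ay": 0,"az": 0},{"x": 0,"y": 0,"z": 0,"ax": 0,"ay": 0,"az": 0},{"x": 0,"y": 0,"z": 0,"ax": 0,"ay": 0,"az": 0}]}}

```text
time_s: 27.1
tool_pos: [0.4741, -0.0069, 0.1539]
tool_rot: [180.0, -0.2, 9.4]
force: [-0.7, -0.0, 8.3]
grip_width: 0.0004
grasp_force: 4.2
```

Run:
```python
from lid import *
o=env.get_obs(); print(intray(o['tool_pos']).round(4),o['force'])
```

```text
[-0.0393  0.0009  0.0943] [-0.66561593 -0.0254905   8.25392452]
```

{"method": "jog_arm", "body": {"motion": [{"x": 0,"y": 0,"z": 0.1,"ax": 0,"ay": 0,"az": 0},{"x": 0,"y": 0,"z": 0.1,"ax": 0,"ay": 0,"az": 0},{"x": 0,"y": 0,"z": 0,"ax": 0,"ay": 0,"az": 0},{"x": 0,"y": 0,"z": 0,"ax": 0,"ay": 0,"az": 0},{"x": 0,"y": 0,"z": 0,"ax": 0,"ay": 0,"az": 0}]}}

```text
time_s: 27.6
tool_pos: [0.4744, -0.0069, 0.1535]
tool_rot: [180.0, -0.2, 9.4]
force: [-5.1, 0.4, 18.7]
grip_width: 0.0005
grasp_force: 9.4
```

{"method": "jog_arm", "body": {"motion": [{"x": 0,"y": 0,"z": -0.5,"ax": 0,"ay": 0,"az": 0},{"x": 0,"y": 0,"z": -1,"ax": 0,"ay": 0,"az": 0},{"x": 0,"y": 0,"z": -1.5,"ax": 0,"ay": 0,"az": 0},{"x": 0.2,"y": 0,"z": -1.5,"ax": 0,"ay": 0,"az": 0},{"x": 0.5,"y": 0.5,"z": -1.5,"ax": 0,"ay": 0,"az": 0}]}}

```text
time_s: 28.1
tool_pos: [0.4801, -0.0101, 0.2106]
tool_rot: [-180.0, 0.1, 9.5]
force: [1.3, -0.1, 0.6]
grip_width: 0.0005
grasp_force: 0.0
```

{"method": "jog_arm", "body": {"motion": [{"x": 1,"y": 2,"z": -1,"ax": 0,"ay": 0,"az": 0},{"x": 1,"y": 3,"z": -0.5,"ax": 0,"ay": 0,"az": 0},{"x": 1,"y": 3,"z": 0,"ax": 0,"ay": 0,"az": 0},{"x": 0,"y": 3,"z": 0,"ax": 0,"ay": 0,"az": 0},{"x": 0,"y": 3,"z": 0,"ax": 0,"ay": 0,"az": 0}]}}

```text
time_s: 28.6
tool_pos: [0.5333, -0.1448, 0.2249]
tool_rot: [-180.0, 0.1, 9.5]
force: [-0.5, 0.6, -0.2]
grip_width: 0.0005
grasp_force: 0.0
```

{"method": "jog_arm", "body": {"motion": [{"x": 0,"y": 1,"z": 0,"ax": 0,"ay": 0,"az": 0},{"x": 0,"y": 0,"z": 0,"ax": 0,"ay": 0,"az": 0},{"x": 0,"y": 0,"z": 0,"ax": 0,"ay": 0,"az": 0},{"x": 0,"y": 0,"z": 0,"ax": 0,"ay": 0,"az": 0},{"x": 0,"y": 0,"z": 0,"ax": 0,"ay": 0,"az": 0}]}}

```text
time_s: 29.1
tool_pos: [0.5352, -0.152, 0.2258]
tool_rot: [-180.0, -0.0, 9.6]
force: [0.5, -0.4, 0.1]
grip_width: 0.0006
grasp_force: 0.0
```

Run:
```python
from lid import *
t=env.read_camera('top'); s=env.read_camera('side')
cv2.imwrite('pics/end.png',np.hstack([cv2.resize(t[160:320,220:380],(400,400)),cv2.resize(s[160:320,240:400],(400,400))])[:,:,::-1])
print(np.abs(t[150:300,225:345].astype(int)-cv2.imread('pics/top0.png')[150:300,225:345,::-1]).max(2).mean(), env.get_obs()['force'])
```

```text
22.385166666666667 [-0.09641795 -0.86426192  0.12844045]
```

View pics/end.png

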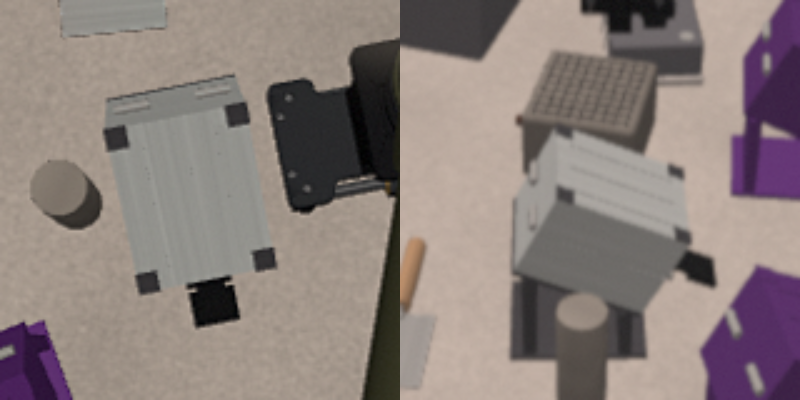

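The lid is shut flat and stays shut: its corners are where they started, the core is upright in its place, and the arm is clear.

```bash
python3 -c "
from cell import env
print(env.sign_off())"
```

```text
the job is handed in; nothing more can be done
None
```

I handed the job in at about 29 s: the probe lies flat in the tray, the lid snapped shut and stayed shut, the core stands where it was, and I did not re-check the hammer and scraper; the hand-in gave no verdict.

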